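# Make up a biscuit-and-sweets order in the pantry

### The job

Make up the order: stand the empty bowl under the sweet dispenser's drop hole, turn its red paddle knob counter-clockwise one click for each dot on the tile that lies on the green stand, so that exactly that many sweets fall into the bowl, and leave the knob resting at that click. Then carry the bowl with its sweets to the middle of the cork mat. At any time, stack biscuits from the board flat in the clear tube, on those already there, until the top one comes level with the red line and no higher; do not shift or tip the amber jar on the left.

Things in the scene. Friction and masses are not known exactly. Their poses are not given: they have to be found in the camera images.
- knob (a joint): turn of the knob and its pocket wheel, rad; 0 at start, grows counter-clockwise seen from above. A stable rest every 60 degrees (1.047 rad); let go, it is drawn to the nearest (up to about 0.07 N m to pass between). End stops at -0.1 and 6.4. Each click counter-clockwise brings the next pocket over the drop hole and its one sweet falls; the ramp refills the wheel by itself
- knob_grip (a point): middle of the red upright paddle on top of the dispenser, on the knob's vertical axis: 54 mm long (this point's x axis), 12 mm wide (y), 38 mm tall (from 21 mm below to 17 mm above this point, whose height is 175 mm); it turns with the knob. Below it, the dispenser's rim (a ring 151 mm across) ends 128 mm above the table
- spout (a point): centre of the drop hole (34 mm square) in the dispenser's underside, 92 mm above the table. x axis points into the dispenser: the bowl comes in along +x, from the front. The housing reaches 21 mm in front of this point, 75 mm to each side, at heights 92 to 128 mm; pedestal 76 mm behind this point, its 8 mm thick foot 64 mm behind. Fixed; the ramp rises to the back left
- bowl_base (a point): blue bowl with a wooden handle; the point is the centre of the bowl's underside, z up, its handle points along -x: a straight level bar 14 mm wide and 16 mm tall, its middle 40 mm above the underside, reaching from 42 to 150 mm from the bowl's centre. The bowl is 50 mm high, 92 mm across the rim and 72 mm across the foot, 3 mm wall; about 150 g
- mat_top (a point): centre of the top of the round cork mat, 124 mm across, 6 mm thick, fixed: where the bowl is served
- order_spot (a point): centre of the top of the square green order stand (66 mm, 6 mm high). The white tile lying on it is the order: the number of black dots on it, 3, 4 or 5, is the number of clicks
- mark (a point): on the biscuit tube's axis at the height of its red line, 66 mm above the table; z up. Clear fixed tube, open above, 51 mm inside, 57 mm outside, mouth at 80 mm, floor at 6 mm: six biscuits reach the line. One lies in it at the start, or two (see in1). Two full-height finger slots, 34 mm wide, face this point's +y and -y: fingers round a biscuit fit through. Foot 70 mm (x) by 64 mm (y), 6 mm thick
- tile3_top (a point): centre of the top of the white order tile with 3 black dots, 52 mm square, 6 mm thick, fixed; on the green stand if it is the order, else on the grey tray near the robot
- tile4_top (a point): centre of the top of the white order tile with 4 black dots, 52 mm square, 6 mm thick, fixed; on the green stand if it is the order, else on the grey tray near the robot
- tile5_top (a point): centre of the top of the white order tile with 5 black dots, 52 mm square, 6 mm thick, fixed; on the green stand if it is the order, else on the grey tray near the robot
- sweet1_center (a point): round hard sweet, a ball 24 mm across, 12 g; number 1 in the order in which the dispenser drops them; in the wheel or on the ramp at the start
- sweet2_center (a point): round hard sweet, a ball 24 mm across, 12 g; number 2 in the order in which the dispenser drops them; in the wheel or on the ramp at the start
- sweet3_center (a point): round hard sweet, a ball 24 mm across, 12 g; number 3 in the order in which the dispenser drops them; in the wheel or on the ramp at the start
- sweet4_center (a point): round hard sweet, a ball 24 mm across, 12 g; number 4 in the order in which the dispenser drops them; in the wheel or on the ramp at the start
- sweet5_center (a point): round hard sweet, a ball 24 mm across, 12 g; number 5 in the order in which the dispenser drops them; in the wheel or on the ramp at the start
- sweet6_center (a point): round hard sweet, a ball 24 mm across, 12 g; number 6 in the order in which the dispenser drops them; in the wheel or on the ramp at the start
- in1_mid (a point): chocolate-chip biscuit, a brown rigid disc 46 mm across, 10 mm thick, 20 g; the point is its centre, half-way up, z along its axis; if present, it lies in the tube at the start as the second of the stack
- bis0_mid (a point): chocolate-chip biscuit, a brown rigid disc 46 mm across, 10 mm thick, 20 g; the point is its centre, half-way up, z along its axis; lying flat on the dark board (12 mm thick) at the start, if present
- bis1_mid (a point): chocolate-chip biscuit, a brown rigid disc 46 mm across, 10 mm thick, 20 g; the point is its centre, half-way up, z along its axis; lying flat on the dark board (12 mm thick) at the start, if present
- bis2_mid (a point): chocolate-chip biscuit, a brown rigid disc 46 mm across, 10 mm thick, 20 g; the point is its centre, half-way up, z along its axis; lying flat on the dark board (12 mm thick) at the start, if present
- bis3_mid (a point): chocolate-chip biscuit, a brown rigid disc 46 mm across, 10 mm thick, 20 g; the point is its centre, half-way up, z along its axis; lying flat on the dark board (12 mm thick) at the start, if present
- bis4_mid (a point): chocolate-chip biscuit, a brown rigid disc 46 mm across, 10 mm thick, 20 g; the point is its centre, half-way up, z along its axis; lying flat on the dark board (12 mm thick) at the start, if present
- bis5_mid (a point): chocolate-chip biscuit, a brown rigid disc 46 mm across, 10 mm thick, 20 g; the point is its centre, half-way up, z along its axis; lying flat on the dark board (12 mm thick) at the start, if present
- jar_a: bystander on the left: amber preserve jar, 72 mm across, 110 mm tall; origin at the centre of its underside
Not all that is in view belongs to the job. Leave any pink look-alike of the part that bears mark alone.

How it is judged (in metres and radians):
On the way, in this order (a step that is already met when the one before it is completed fails the run):
1. the bowl stands under the drop hole and the knob has not been turned (horizontal distance between bowl_base and spout below 0.025 m and height (world z) of bowl_base below 0.006 m and value of joint knob below 0.25 rad), for 0.2 s.
2. the ordered number of clicks has been turned and exactly that many sweets lie in the bowl under the hole (((horizontal distance between tile3_top and order_spot below 0.03 m and value of joint knob between 2.98159 and 3.30159 rad and horizontal distance between each of sweet1_center, sweet2_center, sweet3_center and bowl_base below 0.045 m and z of each of sweet1_center, sweet2_center, sweet3_center in the frame of bowl_base below 0.06 m and height (world z) of each of sweet4_center, sweet5_center, sweet6_center above 0.09 m) or (horizontal distance between tile4_top and order_spot below 0.03 m and value of joint knob between 4.02879 and 4.34879 rad and horizontal distance between each of sweet1_center, sweet2_center, sweet3_center, sweet4_center and bowl_base below 0.045 m and z of each of sweet1_center, sweet2_center, sweet3_center, sweet4_center in the frame of bowl_base below 0.06 m and height (world z) of each of sweet5_center, sweet6_center above 0.09 m) or (horizontal distance between tile5_top and order_spot below 0.03 m and value of joint knob between 5.07599 and 5.39599 rad and horizontal distance between each of sweet1_center, sweet2_center, sweet3_center, sweet4_center, sweet5_center and bowl_base below 0.045 m and z of each of sweet1_center, sweet2_center, sweet3_center, sweet4_center, sweet5_center in the frame of bowl_base below 0.06 m and height (world z) of sweet6_center above 0.09 m)) and horizontal distance between bowl_base and spout below 0.04 m and height (world z) of bowl_base below 0.006 m), for 0.3 s.
At the end, for the whole second after the job is handed in: Knob within 0.16 rad of the ordered click; exactly that many sweets in the bowl, the rest in the dispenser; bowl upright on the mat, centred within 24 mm; the top biscuit in the tube flat, its top within 4 mm of the red line, none higher (((horizontal distance between tile3_top and order_spot below 0.03 m and value of joint knob between 2.98159 and 3.30159 rad and horizontal distance between each of sweet1_center, sweet2_center, sweet3_center and bowl_base below 0.045 m and z of each of sweet1_center, sweet2_center, sweet3_center in the frame of bowl_base below 0.06 m and height (world z) of each of sweet4_center, sweet5_center, sweet6_center above 0.09 m) or (horizontal distance between tile4_top and order_spot below 0.03 m and value of joint knob between 4.02879 and 4.34879 rad and horizontal distance between each of sweet1_center, sweet2_center, sweet3_center, sweet4_center and bowl_base below 0.045 m and z of each of sweet1_center, sweet2_center, sweet3_center, sweet4_center in the frame of bowl_base below 0.06 m and height (world z) of each of sweet5_center, sweet6_center above 0.09 m) or (horizontal distance between tile5_top and order_spot below 0.03 m and value of joint knob between 5.07599 and 5.39599 rad and horizontal distance between each of sweet1_center, sweet2_center, sweet3_center, sweet4_center, sweet5_center and bowl_base below 0.045 m and z of each of sweet1_center, sweet2_center, sweet3_center, sweet4_center, sweet5_center in the frame of bowl_base below 0.06 m and height (world z) of sweet6_center above 0.09 m)) and horizontal distance between bowl_base and mat_top below 0.024 m and height (world z) of bowl_base between 0.003 and 0.01 m and angle between bowl_base's own z axis and vertical below 0.08 rad and ((horizontal distance between bis0_mid and mark below 0.008 m and z of bis0_mid in the frame of mark between -0.009 and -0.001 m and angle between bis0_mid's own z axis and vertical below 0.12 rad) or (horizontal distance between bis1_mid and mark below 0.008 m and z of bis1_mid in the frame of mark between -0.009 and -0.001 m and angle between bis1_mid's own z axis and vertical below 0.12 rad) or (horizontal distance between bis2_mid and mark below 0.008 m and z of bis2_mid in the frame of mark between -0.009 and -0.001 m and angle between bis2_mid's own z axis and vertical below 0.12 rad) or (horizontal distance between bis3_mid and mark below 0.008 m and z of bis3_mid in the frame of mark between -0.009 and -0.001 m and angle between bis3_mid's own z axis and vertical below 0.12 rad) or (horizontal distance between bis4_mid and mark below 0.008 m and z of bis4_mid in the frame of mark between -0.009 and -0.001 m and angle between bis4_mid's own z axis and vertical below 0.12 rad) or (horizontal distance between bis5_mid and mark below 0.008 m and z of bis5_mid in the frame of mark between -0.009 and -0.001 m and angle between bis5_mid's own z axis and vertical below 0.12 rad)) and not (horizontal distance between bis0_mid and mark below 0.04 m and z of bis0_mid in the frame of mark above 0 m) and not (horizontal distance between bis1_mid and mark below 0.04 m and z of bis1_mid in the frame of mark above 0 m) and not (horizontal distance between bis2_mid and mark below 0.04 m and z of bis2_mid in the frame of mark above 0 m) and not (horizontal distance between bis3_mid and mark below 0.04 m and z of bis3_mid in the frame of mark above 0 m) and not (horizontal distance between bis4_mid and mark below 0.04 m and z of bis4_mid in the frame of mark above 0 m) and not (horizontal distance between bis5_mid and mark below 0.04 m and z of bis5_mid in the frame of mark above 0 m)); the robot touches nothing.
It fails at once if the amber jar was moved more than 30 mm or tipped (distance of jar_a from where it was at the start of the episode above 0.03 m or angle between jar_a's own z axis and vertical above 0.3 rad).
Of bis0, bis1, bis2, bis3, bis4, bis5 only 5 to 6 are there at a start; the rules pass over those that are not, and their reading is None.
Of in1, mug only 1 to 1 are there at a start; the rules pass over those that are not, and their reading is None.
At some moment in a run one of bis0, bis1, bis2, bis3, bis4, bis5 may be knocked a few centimetres aside while the robot is not near it.
Once in a run the grip may slacken for a moment while it holds something.
It also fails if it takes over 208 s, if anything falls off the work surface, if the arm or the gripper's body presses on something with over 40 N, if the wrist force passes 120 N, or if a joint passes its speed limit or range.

### The arm

A 6-joint arm with a two-finger parallel gripper is mounted at the origin on the work surface. World frame = base frame: x ahead of the robot, y to its left, z up, the work surface at z = 0. Lengths are in mm, angles in degrees, forces in N, time in s.
With the tool pointing down it reaches from about 150 to 775 mm from the base axis. Payload 6.1 kg.
Tool frame: the origin (TCP) lies between the finger pads; the fingertips stand arm.nose_length ahead of it and the grasp point (between the pads) lies 6 mm ahead of it (arm.nose_length is the distance from the TCP to the fingertips, in mm); x points along the fingers, y is the direction in which the jaws open and shut, and the axes are right-handed (so a half turn about x gives the same grasp; the last joint's range is limited). The gripper opens to 85 mm and grips with 20 to 120 N. Pads are 22 mm wide; open, the fingers measure 114 mm over their backs; the gripper's body (76 mm by 85 mm) begins 54 mm behind the grasp point. The pads swing forward as they close: fully open they stand 13 mm farther back than shut.
Start: joints at [-65.26, 7.208, -2.269, 80.523, 0, 90], TCP at [219.707, -476.799, 256.295] pointing down, gripper open.
Joint ranges: [-155.77, 155.77], [-54.66, 111.73], [-72.52, 77.12], [-102.08, 115.82], [-83.92, 84.16], [-180, 180]. Speed limits (degrees/s): [136.94, 136.94, 172.46, 180, 180, 180].

### API

Orientations are given as a 3x3 rotation matrix whose columns are the frame's x, y, z axes.
In Python, from bench import get_obs, cams, job, arm gives the robot as it stands.
- The arm moves only by the tool carry_out, never from a script. Its argument "commands" is a list of rows, each an object with "dp": the shift along the world's x, y, z in units of 0.15 m (1.0 is 0.15 m), a list of three; "delta_rot": the turn, a rotation vector about the world's x, y, z in units of 90 degrees (1.0 is 90 degrees), a list of three. In form: [{"dp": [x, y, z], "delta_rot": [wx, wy, wz]}, ...]. A call has 1 to 8 rows; each row is the pose to reach, as a shift and turn from the pose commanded when the call began; what a row does not reach only later rows make up. A row lasts 1/12 s, in which the tool goes at most 41.7 mm and 7.16 degrees, less where a joint would pass 70% of its speed; a pose out of reach is approached as far as the arm can. A call with a number of a shift or a turn outside -1 to 1 is refused whole. A call with a gripper value outside its range is refused whole. "gripper" is the opening, from 0 (shut) to 1 (fully open), set as the call begins (left out, the last holds). The fingers move at their own pace and stop on an object; "newtons" is the grip in N (left out, the last holds). Time passes only in rows, so rows that repeat a pose let the fingers close. It gives the time, the measured TCP pose, the force and the opening at its end, in the units of the state.
- get_obs(): the state, without advancing time (a new reading comes with each control period).
- cams.read_camera(name): name is "side" or "top"; returns a dict with "image" (384x512x3 uint8, blue, green, red), "depth" (384x512 float32, mm along the optical axis (not along the pixel's ray), 0 where there is no reading), "fovy" (degrees; the focal length in pixels is half the picture's height over the tangent of half this angle, whatever the lens; pixels are square), "cx", "cy" (the principal point, pixels), "position" and "rotation" of the camera in the world. Camera axes: x right, y down, z forward; pixel columns grow to the right and rows downward; lengths in mm; the calibration is good to about 2 mm. A picture is of the moment at which its call begins.
- job.sign_off(): hands the job in, once; it reports no verdict.
The state is a dict: "time_s": time; "joint_pos": joint angles; "joint_velocities": joint speeds; "effort": joint torques, N m; "ee_pos": TCP position; "tcp_rot": TCP orientation; "wrist_force": force on the tool from outside, world axes, zero at the start; "torque": the same for the moment, N m; "opening": finger opening in mm.
Only numpy, scipy, OpenCV 4.12 (cv2) and the standard library are available. Lean on these libraries where they do the work, as an engineer would, in place of code of your own. Each camera call takes 0.05 s, during which the arm holds its last target.

## Working session

There is one attempt and no reset: what is moved stays moved. The work goes in short steps, Python scripts to look and compute and a tool call to move; the robot and the scene stay as the last step left them, time stands still between calls to the robot, and variables do not carry over. Pictures are saved under pics/ and viewed, and the job is handed in when it is done.

Besides the shell and the picture viewer there is one more tool, called after "Emit:" by a JSON object that holds its "fn" and its "kwargs". carry_out: Moves the arm, as the interface text tells. Shifts and turns lie within -1 to 1; 1 stands for 0.15 m of shift or 90 degrees of turn. Its arguments: {"type":"object","properties":{"commands":{"type":"array","items":{"type":"object","properties":{"dp":{"type":"array","items":{"type":"number"}},"delta_rot":{"type":"array","items":{"type":"number"}}}}},"gripper":{"type":"number"},"newtons":{"type":"number"}},"required":["commands"]}

```bash
ls; mkdir -p pics; cat > h.py <<'E'
import numpy as np, cv2
from bench import get_obs, cams, job, arm
def shot(n,tag):
    c=cams.read_camera(n); cv2.imwrite(f'pics/{tag}.png',c['image']); np.savez(f'{tag}.npz',**c); return c
def cloud(c):
    h,w=c['depth'].shape; f=h/2/np.tan(np.radians(c['fovy'])/2)
    u,v=np.meshgrid(np.arange(w),np.arange(h)); d=c['depth']
    p=np.stack([(u-c['cx'])*d/f,(v-c['cy'])*d/f,d],-1)
    return p@np.array(c['rotation']).T+np.array(c['position'])
def proj(c,P):
    h=c['depth'].shape[0]; f=h/2/np.tan(np.radians(c['fovy'])/2)
    q=(np.array(P)-np.array(c['position']))@np.array(c['rotation'])
    return q[...,0]/q[...,2]*f+c['cx'],q[...,1]/q[...,2]*f+c['cy']
def ray(c,u,v,z):
    h=c['depth'].shape[0]; f=h/2/np.tan(np.radians(c['fovy'])/2)
    d=np.array(c['rotation'])@np.array([(u-c['cx'])/f,(v-c['cy'])/f,1]); p=np.array(c['position'])
    return p+d*(z-p[2])/d[2]
E
python3 - <<'E'
from h import *
for n in('top','side'):
    c=shot(n,n+'0'); print(n,c['fovy'],c['cx'],c['cy'],c['position'],np.round(c['rotation'],3))
print(get_obs(), arm.nose_length)
E
```

```text
pics
top 46.50686902851393 244.27093026802734 192.18779195675322 [ 533.09267501  -43.69095568 1329.61269668] [[ 0.003 -0.997  0.078]
 [-1.    -0.002  0.003]
 [-0.003 -0.078 -0.997]]
side 56.20198121842932 263.8660679112593 191.78915265572994 [520.75223352 769.73431925 939.47156142] [[-0.991 -0.096  0.091]
 [-0.133  0.703 -0.698]
 [ 0.003 -0.704 -0.71 ]]
{'time_s': 0.1, 'joint_pos': array([-6.52619043e+01,  7.23961648e+00, -2.32102986e+00,  8.05272338e+01,
       -2.35886937e-04,  8.99999962e+01]), 'joint_velocities': array([ 0.03214181, -0.09950166,  0.08040182, -0.02448818, -0.11811322,
       -0.0256037 ]), 'effort': array([ 7.15607057e-04, -4.36908460e+01,  3.53603518e+01,  1.37502686e-02,
       -3.89842467e-05, -4.74328289e-06]), 'ee_pos': array([ 219.54660117, -476.49641914,  255.58655893]), 'tcp_rot': array([[-6.45589156e-04,  4.18470611e-01, -9.08230109e-01],
       [ 1.39131855e-03, -9.08229043e-01, -4.18471109e-01],
       [-9.99998824e-01, -1.53379781e-03,  4.11689846e-06]]), 'wrist_force': array([-0.01409402,  0.44824342, -0.12477239]), 'torque': array([0.04213677, 0.00614709, 0.0740626 ]), 'opening': 85.4550290633591} 25.0
```

View pics/top0.png

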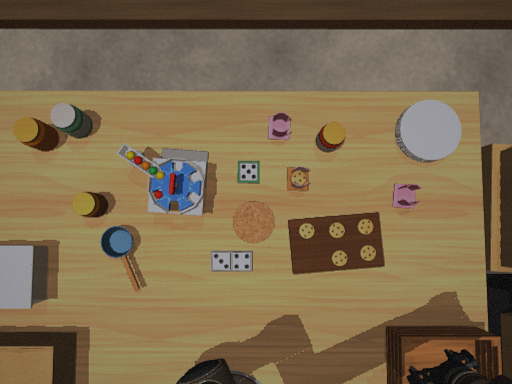

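View pics/side0.png

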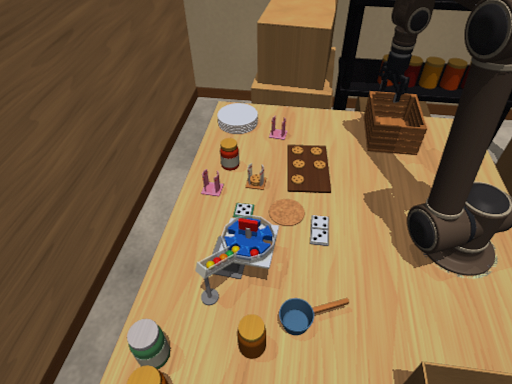

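```bash
python3 - <<'E'
from h import *
c=np.load('top0.npz'); im=c['image']
a=cv2.resize(im[130:270,80:220],None,fx=4,fy=4,interpolation=cv2.INTER_CUBIC)
b=cv2.resize(im[150:280,205:395],None,fx=4,fy=4,interpolation=cv2.INTER_CUBIC)
cv2.imwrite('pics/ca.png',a); cv2.imwrite('pics/cb.png',b)
s=np.load('side0.npz')['image']
cv2.imwrite('pics/cs.png',cv2.resize(s[200:350,180:360],None,fx=4,fy=4,interpolation=cv2.INTER_CUBIC))
E
```

```text
(no output)
```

View pics/ca.png

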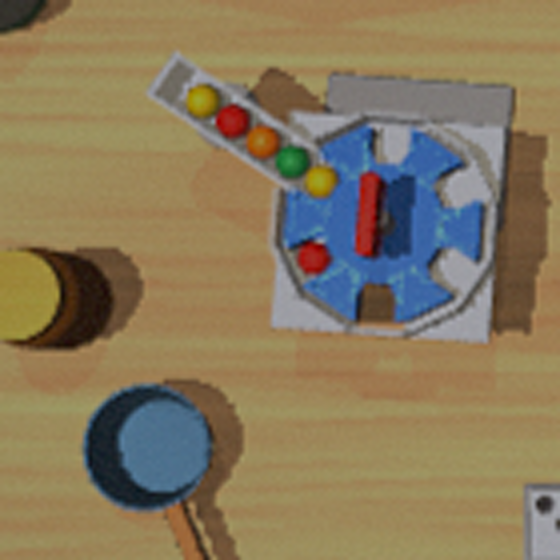

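View pics/cb.png

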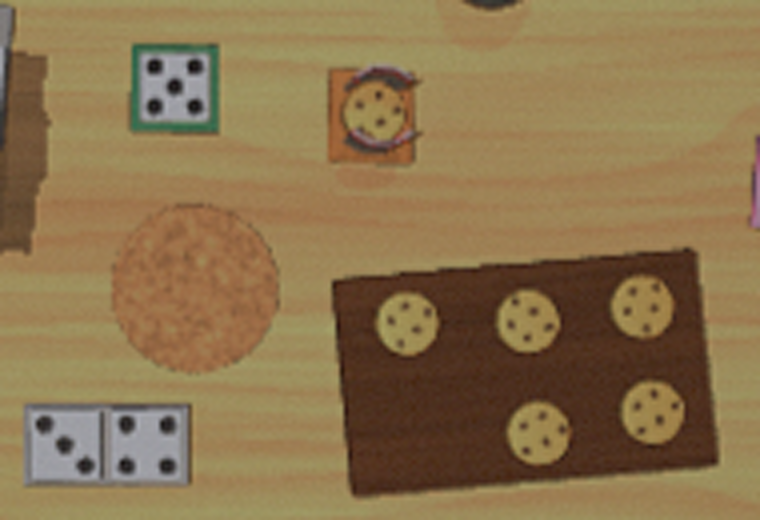

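View pics/cs.png

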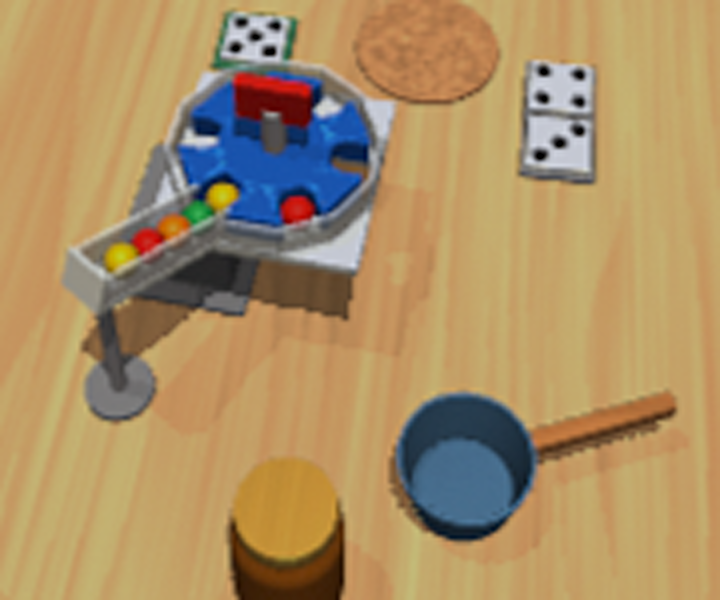

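```bash
python3 - <<'E'
from h import *
c=np.load('top0.npz'); P=cloud(c); im=c['image']
def at(u,v,r=1): return np.round(np.median(P[v-r:v+r+1,u-r:u+r+1].reshape(-1,3),0),1)
for nm,u,v in [('tubebis',299,178),('b',307,231),('b',337,230),('b',366,227),('b',340,258),('b',368,253),('mat',253,222),('stand',249,172),('bowl floor',121,241),('knob',172,184),('jar',88,204),('tubefoot',290,187),('table',200,300)]: print(nm,at(u,v))
# biscuits: color segmentation
hsv=cv2.cvtColor(im,cv2.COLOR_BGR2HSV)
Z=P[...,2]
m=((Z>14)&(Z<30)&(im[...,2]>120)).astype(np.uint8)
n,l,s,ce=cv2.connectedComponentsWithStats(m)
for i in range(1,n):
    if s[i,4]>80:
        q=P[l==i]; print('comp',s[i],ce[i].round(1),'mean',q.mean(0).round(1), (0.5*(q.max(0)+q.min(0))).round(1),np.ptp(q,axis=0).round(1))
# tube region
for v in range(164,194,2): print(v,[int(Z[v,u]) for u in range(284,314,2)])
s=np.load('side0.npz');Q=cloud(s); cv2.imwrite('pics/tubeside.png',cv2.resize(s['image'][150:200,230:290],None,fx=8,fy=8,interpolation=cv2.INTER_CUBIC))
cv2.imwrite('pics/tubetop.png',cv2.resize(im[160:200,280:320],None,fx=12,fy=12,interpolation=cv2.INTER_CUBIC))
E
```

```text
tubebis [ 677.8 -199.8   24.8]
b [ 523.  -222.7   20.2]
b [ 526.1 -309.9   20.7]
b [ 535.  -394.6   20.5]
b [ 445.3 -317.2   23.8]
b [ 459.8 -398.6   22.2]
mat [548.9 -65.1   6.2]
stand [696.8 -53.   11.5]
bowl floor [491.9 325.3   3.3]
knob [643.1 145.1 192.3]
jar [595.7 387.3 110.8]
tubefoot [ 653.1 -174.9    7.9]
table [3.204e+02 8.990e+01 1.000e-01]
comp [291 170  15  15 151] [298.1 177.6] mean [ 678.9 -197.    25.3] [ 681.3 -196.7   23. ] [42.8 41.8 13.8]
comp [358 219  15  15 166] [365.1 226.2] mean [ 537.2 -391.7   22. ] [ 538.  -391.5   22.1] [40.9 42.1 14.4]
comp [299 223  15  16 168] [306.4 230.6] mean [ 524.3 -220.5   21.6] [ 524.5 -219.5   21.4] [43.6 41.8 13.4]
comp [330 223  15  15 166] [336.7 230. ] mean [ 526.  -308.8   21.5] [ 526.1 -309.8   21.6] [40.7 42.3 14.5]
comp [361 245  15  16 169] [367.7 252.7] mean [ 460.6 -398.    21.7] [ 461.  -398.2   21.5] [43.4 42.7 13. ]
comp [332 251  15  15 168] [339.1 258. ] mean [ 445.3 -314.8   21.5] [ 445.  -315.    21.2] [40.9 42.1 13. ]
164 [1, -1, -1, -3, 0, 0, -4, 2, -3, 0, 1, -2, 3, 2, 0]
166 [-1, 0, -2, 4, 3, 0, 2, 75, 82, 78, -4, 3, 0, -1, 0]
168 [-3, -1, 5, 6, 3, 5, 77, 49, 56, 59, 72, 78, 9, 0, -6]
170 [-1, 0, 2, 4, 46, 46, 13, 16, 14, 28, 45, 62, 7, -3, 2]
172 [-3, -2, 5, 7, 10, 22, 28, 27, 26, 30, 20, 1, 0, 1, 3]
174 [-2, 0, -1, 3, 25, 21, 27, 29, 26, 26, 26, 5, 3, 0, 0]
176 [0, 0, 2, 3, 27, 27, 28, 28, 23, 30, 29, 6, 5, 0, -4]
178 [-1, 0, 9, 8, 28, 26, 24, 28, 25, 24, 25, 26, 8, 1, 3]
180 [0, -1, 4, 0, 26, 25, 28, 27, 25, 25, 25, 1, 7, -6, -1]
182 [0, 2, 4, 6, 19, 29, 22, 24, 27, 25, 22, 4, 1, -1, 3]
184 [0, 1, 3, 6, 51, 67, 82, 23, 26, 20, 8, 80, 8, -2, -2]
186 [-2, -4, 10, 7, 14, 32, 61, 77, 80, 82, 22, 3, 2, 0, -1]
188 [1, -1, 5, 10, 1, 5, 14, 13, 18, 0, 2, 5, 6, 0, -2]
190 [-1, 1, 1, 9, 7, 9, 2, 4, 7, 9, 1329, 5, 0, -2, 1]
192 [0, 0, -2, 0, 0, -5, -2, 0, 0, -2, -2, -1, -2, 0, -2]
```

View pics/tubeside.png

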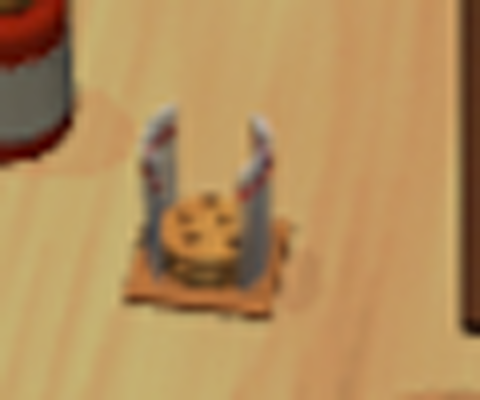

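View pics/tubetop.png

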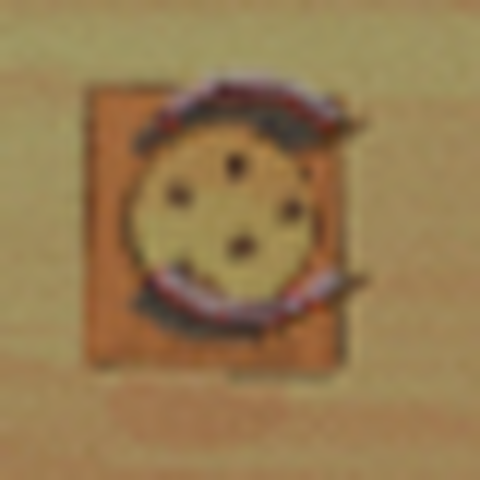

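```bash
python3 - <<'E'
from h import *
c=np.load('top0.npz'); P=cloud(c); im=c['image']; Z=P[...,2]
s=np.load('side0.npz'); Q=cloud(s); Zs=Q[...,2]; ims=s['image']
def rect(pts): 
    r=cv2.minAreaRect(pts.astype(np.float32)); return np.round(r[0],1),np.round(r[1],1),round(r[2],1)
# tube foot by colour: orange
hsv=cv2.cvtColor(im,cv2.COLOR_BGR2HSV)
print('foot hsv',hsv[187,290],'table',hsv[195,275],'stand',hsv[161,241],'mat',hsv[222,253])
g=cv2.inRange(hsv,(40,90,30),(90,255,255)); g[:, :225]=0; g[:,270:]=0;g[:150]=0;g[190:]=0
v,u=np.nonzero(g); print('stand rect',len(u),rect(np.array([ray(c,a,b,6)[:2] for a,b in zip(u,v)])))
f=((hsv[...,0]<13)&(hsv[...,1]>140)).astype(np.uint8); f[:, :275]=0; f[:,325:]=0;f[:160]=0;f[200:]=0
v,u=np.nonzero(f); print('foot',len(u),u.min(),u.max(),v.min(),v.max(),rect(np.array([ray(c,a,b,6)[:2] for a,b in zip(u,v)])))
# dispenser housing
R=P[125:225,140:215].reshape(-1,3)
for lo,hi in((80,110),(110,135),(150,165),(180,200)):
    q=R[(R[:,2]>lo)&(R[:,2]<hi)]; print(lo,len(q),rect(q[:,:2]), q.mean(0).round(1))
red=((im[...,2]>130)&(im[...,1]<60)&(im[...,0]<60))
q=P[red&(Z>165)&(Z<205)]; print('paddle top',len(q),rect(q[:,:2]),q[:,2].mean(), np.median(q,0).round(1))
reds=((ims[...,2]>110)&(ims[...,1]<50)&(ims[...,0]<60))
q=Q[reds&(Zs>182)&(Zs<200)]; print('side paddle',len(q),rect(q[:,:2]) if len(q) else 0)
q=P[(Z>42)&(Z<60)]; q=q[(q[:,1]>200)&(q[:,0]<560)&(q[:,0]>350)&(q[:,1]<420)]; print('bowl rim',len(q),q.mean(0).round(1),rect(q[:,:2]))
q=Q[(Zs>43)&(Zs<60)]; q=q[(q[:,1]>200)&(q[:,0]<560)&(q[:,0]>350)&(q[:,1]<420)]; print('bowl rim s',len(q),q.mean(0).round(1),rect(q[:,:2]))
# side biscuits
m=((Zs>14)&(Zs<30)&(ims[...,2]>120)).astype(np.uint8)
n,l,st,ce=cv2.connectedComponentsWithStats(m)
for i in range(1,n):
    if st[i,4]>60: 
        q=Q[l==i]; print('s comp',st[i],(0.5*(q.max(0)+q.min(0))).round(1))
for nm,u,v in [('mat',287,212)]: print(nm,Q[v,u].round(1))
m=((hsv[...,0]<14)&(hsv[...,1]>110)).astype(np.uint8); m[:,:225]=0;m[:,282:]=0;m[:195]=0;m[248:]=0
v,u=np.nonzero(m); e=cv2.minEnclosingCircle(np.array([ray(c,a,b,6)[:2] for a,b in zip(u,v)],np.float32)); print('mat circ',len(u),e)
E
```

```text
foot hsv [ 13 163 155] table [ 18 118 158] stand [64 85 93] mat [ 14 137 158]
stand rect 68 (array([699.3, -50. ]), array([63. , 59.7]), 0.0)
foot 32 287 307 170 189 (array([ 675.6, -196.1]), array([56.9, 59.9]), 0.1)
80 974 (array([647. , 158.3]), array([173.9, 153. ]), 86.5) [646.4 134.1 100.4]
110 1919 (array([646. , 160.7]), array([178.5, 151.2]), 87.2) [649.2 156.  123.6]
150 17 (array([643.2, 140.3]), array([ 4. , 47.7]), 85.5) [643.6 141.  159.5]
180 105 (array([645.9, 146.8]), array([13. , 52.2]), 85.3) [645.7 146.3 190.8]
paddle top 77 (array([644.8, 147.2]), array([10.9, 48.9]), 87.2) 191.46075817970933 [645.9 147.6 191.7]
side paddle 63 (array([644.8, 151.3]), array([10.1, 49.3]), 87.4)
bowl rim 352 [443.8 307.6  47.8] (array([442.6, 317.5]), array([189. ,  90.7]), 8.9)
bowl rim s 419 [448.8 305.1  48.9] (array([444.1, 320.4]), array([187.3,  89.9]), 7.6)
s comp [292 146  12   8  70] [ 535.3 -391.2   21. ]
s comp [311 147  11   8  69] [ 460.2 -398.5   20.8]
s comp [293 159  12   9  75] [ 526.  -310.8   20.9]
s comp [314 160  12   9  74] [ 444.1 -312.2   21.5]
s comp [250 174   9  10  69] [ 683.8 -196.1   25.6]
s comp [291 174  13  10  81] [ 525.2 -219.2   21.8]
mat [548.2 -61.8   5.7]
mat circ 500 ((551.0845336914062, -65.14495086669922), 60.65629959106445)
```

```bash
python3 - <<'E'
from h import *
c=np.load('top0.npz'); P=cloud(c); im=c['image']; Z=P[...,2]
s=np.load('side0.npz'); Q=cloud(s); Zs=Q[...,2]; ims=s['image']
hsv=cv2.cvtColor(im,cv2.COLOR_BGR2HSV)
f=((hsv[...,0]<16)&(hsv[...,1]>135)).astype(np.uint8); f[:, :280]=0; f[:,320:]=0;f[:160]=0;f[200:]=0
n,l,st,ce=cv2.connectedComponentsWithStats(f)
for i in range(1,n):
  if st[i,4]>40:
    v,u=np.nonzero(l==i); r=cv2.minAreaRect(np.array([ray(c,a,b,6)[:2] for a,b in zip(u,v)],np.float32)); print(st[i],r)
# tube ring tops
q=P[(Z>55)&(Z<95)]; q=q[(q[:,0]>630)&(q[:,0]<730)&(q[:,1]>-240)&(q[:,1]<-150)]; print('tube',len(q),q.min(0),q.max(0))
q2=Q[(Zs>55)&(Zs<95)]; q2=q2[(q2[:,0]>630)&(q2[:,0]<730)&(q2[:,1]>-240)&(q2[:,1]<-150)]; print('tubes',len(q2),q2.min(0),q2.max(0),q2.mean(0))
print('hole',ray(c,174,205.7,92),'front edge L/R at128?',ray(c,148,212,110),ray(c,202.5,215.5,110))
# bowl circle fit on rim + handle
for C,I,z in((P,im,Z),(Q,ims,Zs)):
    hs=cv2.cvtColor(I,cv2.COLOR_BGR2HSV)
    m=(z>44)&(z<58)&(hs[...,0]>90)&(hs[...,0]<125)&(C[...,1]>250)&(C[...,1]<400)&(C[...,0]<580)&(C[...,0]>420)
    q=C[m][:,:2]; print('rim',len(q),cv2.minEnclosingCircle(q.astype(np.float32)))
    m=(z>30)&(z<60)&(hs[...,0]<25)&(C[...,1]>200)&(C[...,1]<360)&(C[...,0]<480)&(C[...,0]>340)
    q=C[m]; r=cv2.fitLine(q[:,:2].astype(np.float32),cv2.DIST_HUBER,0,.01,.01).ravel(); print('handle',len(q),r,q.mean(0),q.min(0),q.max(0),np.degrees(np.arctan2(r[1],r[0])))
E
```

```text
[287 167  22  24 177] ((678.4229125976562, -197.4591522216797), (62.44131851196289, 68.99406433105469), 89.71876525878906)
tube 68 [ 648.9656603  -218.27585237   55.22363201] [ 706.43879075 -176.09968256   85.67050578]
tubes 79 [ 650.4147917  -218.62348645   55.43201119] [ 708.99318607 -173.61845942   85.1945344 ] [ 678.32020694 -193.84814144   70.89456987]
hole [592.44953385 155.3753592   92.        ] front edge L/R at128? [574.20011348 223.24993835 110.        ] [565.02667018  74.30272544 110.        ]
rim 127 ((492.1434631347656, 325.2465515136719), 45.96437072753906)
handle 222 [  0.9089376   0.4169322 403.94687   283.6745   ] [404.43682524 284.83261487  46.56277605] [355.16410089 258.32487909  35.40674149] [465.17635344 351.30190569  56.56969533] 24.641054
rim 171 ((493.0807800292969, 327.7039794921875), 45.59239959716797)
handle 245 [  0.91397846   0.4057627  403.30658    290.28778   ] [404.33556877 289.56195458  47.31126106] [356.0075724  263.89494912  36.67422186] [462.85800211 314.92623166  53.22373098] 23.938932
```

Emit:
{"fn": "carry_out", "kwargs": {"commands": [{"dp": [1,0.85,-0.3],"delta_rot": [0,0,-0.2749]},{"dp": [1,0.85,-0.3],"delta_rot": [0,0,-0.2749]},{"dp": [1,0.85,-0.3],"delta_rot": [0,0,-0.2749]},{"dp": [1,0.85,-0.3],"delta_rot": [0,0,-0.2749]},{"dp": [1,0.85,-0.3],"delta_rot": [0,0,-0.2749]},{"dp": [1,0.85,-0.3],"delta_rot": [0,0,-0.2749]}], "gripper": 0.75}}

```text
time_s: 0.6
ee_pos: [372.6, -345.2, 209.2]
tcp_rot: [[-0.001, 0.005, -1.0], [0.003, -1.0, -0.005], [-1.0, -0.003, 0.001]]
wrist_force: [-0.2, -0.3, -0.4]
opening: 64.0
```

Emit:
{"fn": "carry_out", "kwargs": {"commands": [{"dp": [1,0.86,-0.6]},{"dp": [1,0.86,-0.6]},{"dp": [1,0.86,-0.6]},{"dp": [1,0.86,-0.6]},{"dp": [1,0.86,-0.6]},{"dp": [1,0.86,-0.6]},{"dp": [1,0.86,-0.6]}]}}

```text
invalid input
```

```bash
cat >> h.py <<'E'
def to(x,y,z,yaw=None):
    o=get_obs(); d=(np.array([x,y,z])-o['ee_pos'])/150
    yv=o['tcp_rot'][:,1]; a=np.degrees(np.arctan2(yv[1],yv[0]))
    print('t',o['time_s'],'at',o['ee_pos'].round(1),'yaw',round(a,2),'open',round(o['opening'],1),'F',o['wrist_force'].round(1),'j6',o['joint_pos'][5].round(1),'dp',d.round(4), '' if yaw is None else 'rot %.4f'%((((yaw-a+90)%180)-90)/90))
E
python3 - <<'E'
from h import *
to(525,-220,60,-90); print(arm.nose_length); print([a for a in dir(arm) if a[0]!='_'])
E
```

```text
t 0.6 at [ 372.6 -345.2  209.2] yaw -89.71 open 64.0 F [-0.2 -0.3 -0.4] j6 136.8 dp [ 1.0163  0.8348 -0.9948] rot -0.0032
25.0
['Unreachable', 'nose_length']
```

Emit:
{"fn": "carry_out", "kwargs": {"commands": [{"dp": [1,0.835,-0.6],"delta_rot": [0,0,-0.003]},{"dp": [1,0.835,-0.6],"delta_rot": [0,0,-0.003]},{"dp": [1,0.835,-0.6],"delta_rot": [0,0,-0.003]},{"dp": [1,0.835,-0.6],"delta_rot": [0,0,-0.003]},{"dp": [1,0.835,-0.6],"delta_rot": [0,0,-0.003]},{"dp": [1,0.835,-0.6],"delta_rot": [0,0,-0.003]},{"dp": [1,0.835,-0.6],"delta_rot": [0,0,-0.003]},{"dp": [1,0.835,-0.6],"delta_rot": [0,0,-0.003]}]}}

```text
time_s: 1.27
ee_pos: [519.3, -223.9, 120.9]
tcp_rot: [[-0.002, -0.004, -1.0], [0.0, -1.0, 0.004], [-1.0, -0.0, 0.002]]
wrist_force: [-0.2, 1.2, 0.7]
opening: 63.8
```

```bash
python3 - <<'E'
from h import *
to(525,-220,60,-90); c=shot('side','s1')
cv2.imwrite('pics/s1c.png',cv2.resize(c['image'][60:220,220:380],None,fx=4,fy=4,interpolation=cv2.INTER_CUBIC))
E
```

```text
t 1.2667 at [ 519.3 -223.9  120.9] yaw -90.21 open 63.8 F [-0.2  1.2  0.7] j6 156.9 dp [ 0.0379  0.0263 -0.4063] rot 0.0024
```

View pics/s1c.png

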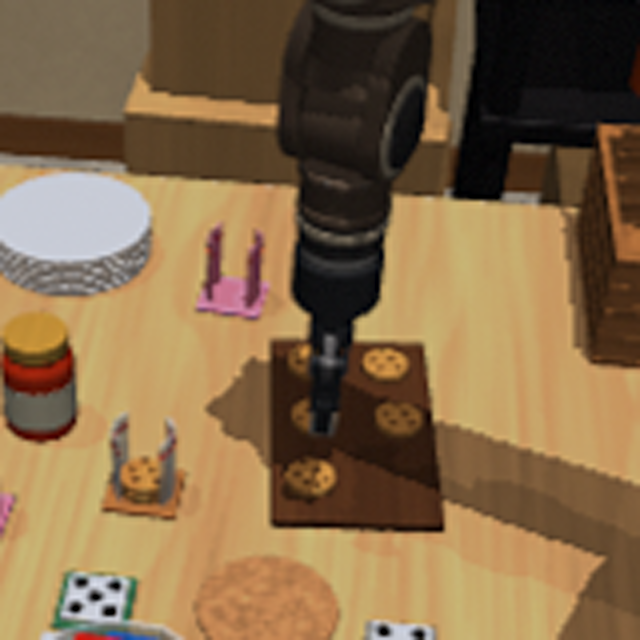

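Emit:
{"fn": "carry_out", "kwargs": {"commands": [{"dp": [0.037,0.026,-0.2],"delta_rot": [0,0,0]},{"dp": [0.037,0.026,-0.4],"delta_rot": [0,0,0]},{"dp": [0.037,0.026,-0.48],"delta_rot": [0,0,0]},{"dp": [0.037,0.026,-0.53],"delta_rot": [0,0,0]},{"dp": [0.037,0.026,-0.55],"delta_rot": [0,0,0]},{"dp": [0.037,0.026,-0.566],"delta_rot": [0,0,0]},{"dp": [0.037,0.026,-0.566],"delta_rot": [0,0,0]}]}}

```text
time_s: 1.9
ee_pos: [525.5, -221.0, 37.4]
tcp_rot: [[0.001, -0.006, -1.0], [-0.001, -1.0, 0.006], [-1.0, 0.001, -0.002]]
wrist_force: [-0.6, -0.4, 0.0]
opening: 64.0
```

```bash
python3 - <<'E'
from h import *
to(525,-220,36,-90); c=shot('side','s2')
cv2.imwrite('pics/s2c.png',cv2.resize(c['image'][140:200,260:340],None,fx=8,fy=8,interpolation=cv2.INTER_CUBIC))
E
```

```text
t 1.9 at [ 525.5 -221.    37.4] yaw -90.33 open 64.0 F [-0.6 -0.4  0. ] j6 157.5 dp [-0.0034  0.0068 -0.0094] rot 0.0037
```

View pics/s2c.png

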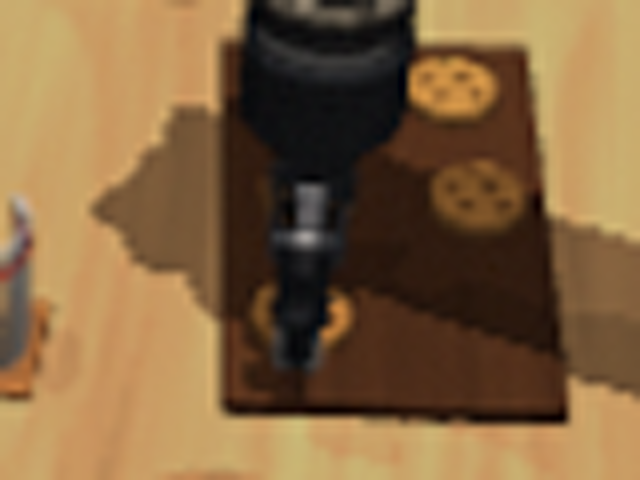

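Emit:
{"fn": "carry_out", "kwargs": {"commands": [{"dp": [-0.005,0.005,0],"delta_rot": [0,0,0.003]},{"dp": [-0.005,0.005,0],"delta_rot": [0,0,0.003]},{"dp": [-0.005,0.005,0],"delta_rot": [0,0,0.003]},{"dp": [-0.005,0.005,0],"delta_rot": [0,0,0.003]},{"dp": [-0.005,0.005,0],"delta_rot": [0,0,0.003]},{"dp": [-0.005,0.005,0],"delta_rot": [0,0,0.003]},{"dp": [-0.005,0.005,0],"delta_rot": [0,0,0.003]}], "gripper": 0.0, "newtons": 40}}

```text
time_s: 2.53
ee_pos: [525.0, -219.7, 37.9]
tcp_rot: [[0.002, 0.0, -1.0], [-0.001, -1.0, -0.0], [-1.0, 0.001, -0.002]]
wrist_force: [-2.2, -0.5, 5.5]
opening: 43.4
```

Emit:
{"fn": "carry_out", "kwargs": {"commands": [{"dp": [0,0,0],"delta_rot": [0,0,0]},{"dp": [0,0,0],"delta_rot": [0,0,0]}]}}

```text
time_s: 2.7
ee_pos: [525.0, -219.7, 37.9]
tcp_rot: [[0.002, 0.0, -1.0], [-0.001, -1.0, -0.0], [-1.0, 0.001, -0.002]]
wrist_force: [-2.3, 0.4, 5.7]
opening: 43.8
```

```bash
python3 - <<'E'
from h import *
to(525,-220,36,-90); c=shot('side','s3')
cv2.imwrite('pics/s3c.png',cv2.resize(c['image'][140:200,260:340],None,fx=8,fy=8,interpolation=cv2.INTER_CUBIC))
c=shot('top','t3')
cv2.imwrite('pics/t3c.png',cv2.resize(c['image'][200:280,270:370],None,fx=6,fy=6,interpolation=cv2.INTER_CUBIC))
E
```

```text
t 2.7 at [ 525.  -219.7   37.9] yaw -89.99 open 43.8 F [-2.3  0.4  5.7] j6 157.3 dp [-0.0003 -0.0022 -0.0126] rot -0.0001
```

View pics/s3c.png

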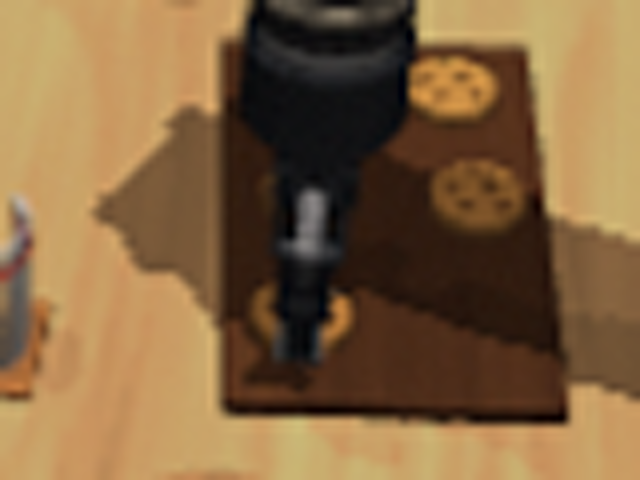

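View pics/t3c.png

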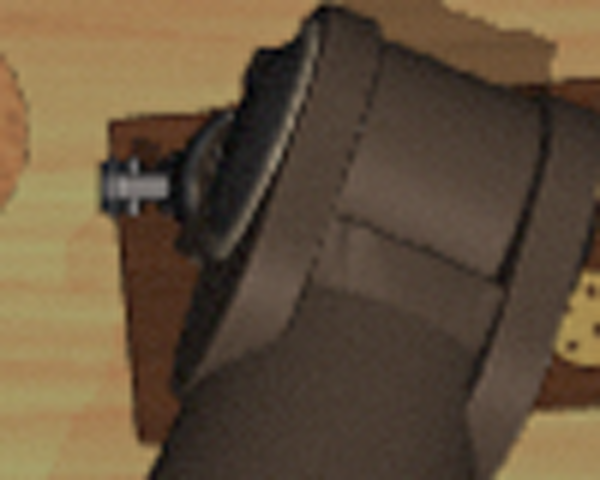

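Emit:
{"fn": "carry_out", "kwargs": {"commands": [{"dp": [0,0,0.1],"delta_rot": [0,0,0]},{"dp": [0,0,0.3],"delta_rot": [0,0,0]},{"dp": [0,0,0.5],"delta_rot": [0,0,0]},{"dp": [0,0,0.7],"delta_rot": [0,0,0]},{"dp": [0,0,0.8],"delta_rot": [0,0,0]},{"dp": [0,0,0.8],"delta_rot": [0,0,0]}]}}

```text
time_s: 3.3
ee_pos: [526.6, -220.1, 161.4]
tcp_rot: [[0.007, 0.0, -1.0], [-0.003, -1.0, -0.0], [-1.0, 0.003, -0.007]]
wrist_force: [0.7, -1.1, -0.8]
opening: 43.5
```

```bash
python3 - <<'E'
from h import *
to(679,-197,140,-90); c=shot('side','s4')
cv2.imwrite('pics/s4c.png',cv2.resize(c['image'][80:200,230:350],None,fx=5,fy=5,interpolation=cv2.INTER_CUBIC))
E
```

```text
t 3.3 at [ 526.6 -220.1  161.4] yaw -89.98 open 43.5 F [ 0.7 -1.1 -0.8] j6 157.3 dp [ 1.0161  0.1542 -0.143 ] rot -0.0002
```

View pics/s4c.png

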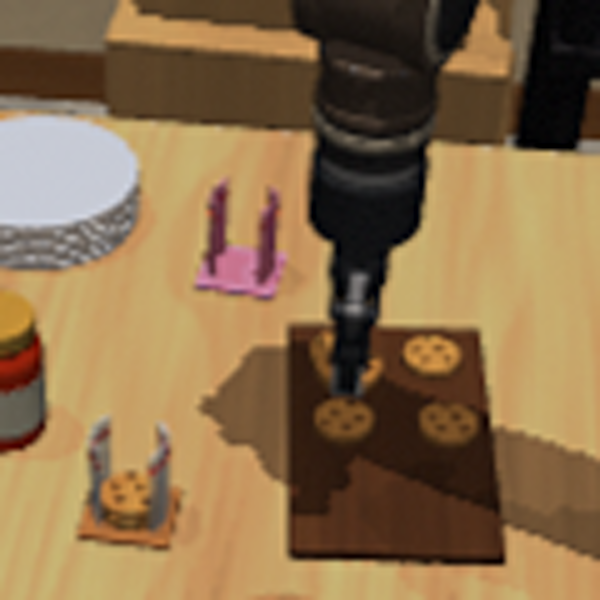

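Emit:
{"fn": "carry_out", "kwargs": {"commands": [{"dp": [0.27,0.08,-0.1],"delta_rot": [0,0,0]},{"dp": [0.54,0.15,-0.14],"delta_rot": [0,0,0]},{"dp": [0.8,0.15,-0.14],"delta_rot": [0,0,0]},{"dp": [1,0.15,-0.14],"delta_rot": [0,0,0]},{"dp": [1,0.15,-0.14],"delta_rot": [0,0,0]},{"dp": [1,0.15,-0.14],"delta_rot": [0,0,0]},{"dp": [1,0.15,-0.14],"delta_rot": [0,0,0]}]}}

```text
time_s: 3.93
ee_pos: [673.4, -196.6, 133.8]
tcp_rot: [[-0.003, 0.0, -1.0], [0.001, -1.0, -0.0], [-1.0, -0.001, 0.003]]
wrist_force: [-0.3, -0.4, -0.3]
opening: 43.7
```

```bash
python3 - <<'E'
from h import *
to(679,-197,60,-90); c=shot('side','s5')
cv2.imwrite('pics/s5c.png',cv2.resize(c['image'][80:200,200:320],None,fx=5,fy=5,interpolation=cv2.INTER_CUBIC))
c=shot('top','t5')
cv2.imwrite('pics/t5c.png',cv2.resize(c['image'][130:230,250:370],None,fx=5,fy=5,interpolation=cv2.INTER_CUBIC))
E
```

```text
t 3.9333 at [ 673.4 -196.6  133.8] yaw -89.99 open 43.7 F [-0.3 -0.4 -0.3] j6 163.7 dp [ 0.0372 -0.0025 -0.4917] rot -0.0001
```

View pics/s5c.png

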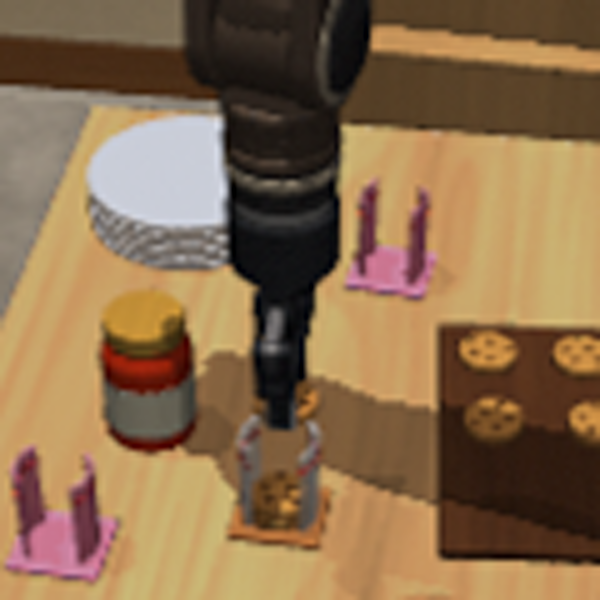

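View pics/t5c.png

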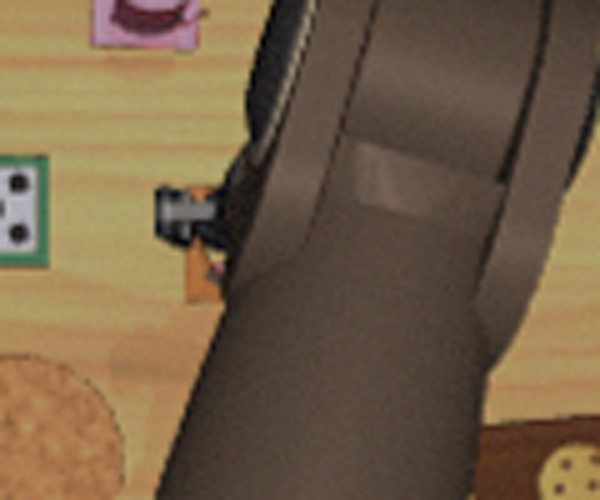

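```bash
python3 - <<'E'
from h import *
c=np.load('s5.npz'); Q=cloud(c); hsv=cv2.cvtColor(c['image'],cv2.COLOR_BGR2HSV)
m=(hsv[...,1]>120)&(hsv[...,0]<25)&(hsv[...,2]>90)&(Q[...,2]>95)&(Q[...,2]<135)&(abs(Q[...,1]+197)<40)&(abs(Q[...,0]-675)<50)
q=Q[m]; print(len(q)); v,u=np.nonzero(m); 
for a in sorted(zip(u,v)): print(a,Q[a[1],a[0]].round(0))
f=(Q[...,2]>95)&(Q[...,2]<160)&(abs(Q[...,1]+172)<12)&(abs(Q[...,0]-675)<30)&~m
q=Q[f]; print('finger',q.min(0),q.max(0),np.median(q,0))
E
```

```text
30
(np.int64(250), np.int64(159)) [ 697. -194.  118.]
(np.int64(250), np.int64(160)) [ 696. -190.  116.]
(np.int64(251), np.int64(160)) [ 692. -189.  118.]
(np.int64(251), np.int64(161)) [ 691. -181.  120.]
(np.int64(251), np.int64(162)) [ 691. -178.  118.]
(np.int64(252), np.int64(160)) [ 689. -189.  118.]
(np.int64(252), np.int64(161)) [ 688. -183.  119.]
(np.int64(259), np.int64(158)) [ 665. -200.  121.]
(np.int64(259), np.int64(162)) [ 662. -180.  119.]
(np.int64(259), np.int64(163)) [ 663. -182.  113.]
(np.int64(260), np.int64(157)) [ 663. -208.  119.]
(np.int64(260), np.int64(158)) [ 663. -206.  116.]
(np.int64(260), np.int64(159)) [ 661. -197.  119.]
(np.int64(260), np.int64(161)) [ 660. -186.  120.]
(np.int64(260), np.int64(162)) [ 659. -179.  120.]
(np.int64(260), np.int64(163)) [ 659. -182.  113.]
(np.int64(261), np.int64(156)) [ 660. -211.  121.]
(np.int64(261), np.int64(157)) [ 660. -212.  116.]
(np.int64(261), np.int64(158)) [ 658. -201.  121.]
(np.int64(261), np.int64(159)) [ 658. -196.  120.]
(np.int64(261), np.int64(160)) [ 657. -193.  119.]
(np.int64(261), np.int64(161)) [ 657. -188.  118.]
(np.int64(261), np.int64(162)) [ 656. -184.  117.]
(np.int64(261), np.int64(163)) [ 656. -183.  113.]
(np.int64(262), np.int64(157)) [ 656. -210.  119.]
(np.int64(262), np.int64(158)) [ 655. -203.  120.]
(np.int64(262), np.int64(159)) [ 654. -199.  119.]
(np.int64(262), np.int64(160)) [ 654. -195.  117.]
(np.int64(262), np.int64(161)) [ 653. -189.  118.]
(np.int64(262), np.int64(162)) [ 653. -189.  113.]
finger [ 660.83292014 -180.51959044  110.80200057] [ 687.46229174 -160.35558637  154.62382827] [ 671.6643909  -165.02363345  126.79143062]
```

Emit:
{"fn": "carry_out", "kwargs": {"commands": [{"dp": [0.034,-0.002,0],"delta_rot": [0,0,0]},{"dp": [0.034,-0.002,-0.05],"delta_rot": [0,0,0]},{"dp": [0.034,-0.002,-0.12],"delta_rot": [0,0,0]},{"dp": [0.034,-0.002,-0.19],"delta_rot": [0,0,0]},{"dp": [0.034,-0.002,-0.25],"delta_rot": [0,0,0]},{"dp": [0.034,-0.002,-0.25],"delta_rot": [0,0,0]},{"dp": [0.034,-0.002,-0.25],"delta_rot": [0,0,0]}]}}

```text
time_s: 4.62
ee_pos: [678.8, -197.0, 96.5]
tcp_rot: [[-0.002, -0.0, -1.0], [0.001, -1.0, 0.0], [-1.0, -0.001, 0.002]]
wrist_force: [0.6, -0.5, -0.1]
opening: 44.1
```

```bash
python3 - <<'E'
from h import *
to(678.5,-197,53,-90); c=shot('side','s6')
cv2.imwrite('pics/s6c.png',cv2.resize(c['image'][130:200,220:300],None,fx=8,fy=8,interpolation=cv2.INTER_CUBIC))
E
```

```text
t 4.6167 at [ 678.8 -197.    96.5] yaw -90.01 open 44.1 F [ 0.6 -0.5 -0.1] j6 163.8 dp [-0.0018  0.     -0.2897] rot 0.0001
```

View pics/s6c.png

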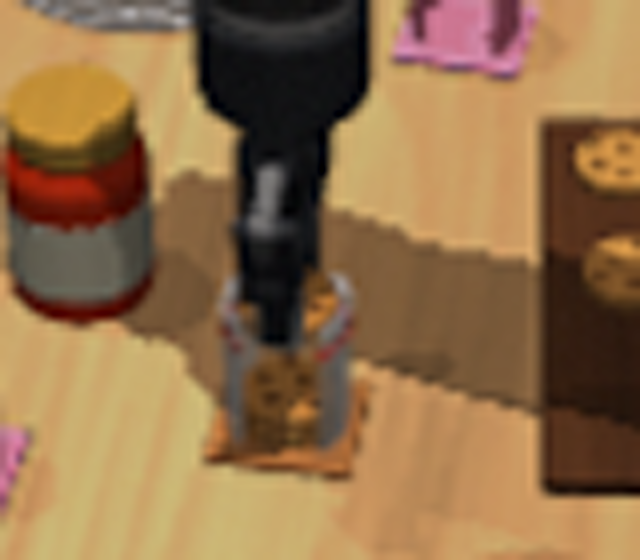

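Emit:
{"fn": "carry_out", "kwargs": {"commands": [{"dp": [0,0,-0.08],"delta_rot": [0,0,0]},{"dp": [0,0,-0.16],"delta_rot": [0,0,0]},{"dp": [0,0,-0.23],"delta_rot": [0,0,0]},{"dp": [0,0,-0.27],"delta_rot": [0,0,0]},{"dp": [0,0,-0.29],"delta_rot": [0,0,0]},{"dp": [0,0,-0.29],"delta_rot": [0,0,0]}]}}

```text
time_s: 5.17
ee_pos: [679.0, -197.0, 53.0]
tcp_rot: [[-0.002, -0.0, -1.0], [0.001, -1.0, 0.0], [-1.0, -0.001, 0.002]]
wrist_force: [-0.6, -0.6, -0.1]
opening: 43.8
```

Emit:
{"fn": "carry_out", "kwargs": {"commands": [{"dp": [0,0,0],"delta_rot": [0,0,0]},{"dp": [0,0,0],"delta_rot": [0,0,0]},{"dp": [0,0,0],"delta_rot": [0,0,0]}], "gripper": 0.7}}

```text
time_s: 5.42
ee_pos: [680.1, -197.3, 55.1]
tcp_rot: [[0.001, -0.0, -1.0], [-0.0, -1.0, 0.0], [-1.0, 0.0, -0.001]]
wrist_force: [-0.0, 0.5, -0.4]
opening: 60.2
```

Emit:
{"fn": "carry_out", "kwargs": {"commands": [{"dp": [0,0,0.1],"delta_rot": [0,0,0]},{"dp": [0,0,0.35],"delta_rot": [0,0,0]},{"dp": [0,0,0.6],"delta_rot": [0,0,0]},{"dp": [-0.3,-0.2,0.6],"delta_rot": [0,0,0]},{"dp": [-0.6,-0.5,0.6],"delta_rot": [0,0,0]},{"dp": [-1,-0.75,0.6],"delta_rot": [0,0,0]},{"dp": [-1,-0.75,0.6],"delta_rot": [0,0,0]},{"dp": [-1,-0.75,0.6],"delta_rot": [0,0,0]}]}}

```text
time_s: 6.08
ee_pos: [526.5, -311.8, 145.4]
tcp_rot: [[-0.0, -0.002, -1.0], [-0.001, -1.0, 0.002], [-1.0, 0.001, 0.0]]
wrist_force: [-0.3, 0.1, 0.1]
opening: 59.7
```

```bash
cat >> h.py <<'E'
def bis(tag):
    c=shot('side',tag); Q=cloud(c); Z=Q[...,2]; im=c['image']
    m=((Z>14)&(Z<80)&(im[...,2]>110)&(Q[...,0]>400)&(Q[...,0]<720)&(Q[...,1]<-160)&(Q[...,1]>-460)).astype(np.uint8)
    hs=cv2.cvtColor(im,cv2.COLOR_BGR2HSV); m&=(hs[...,1]>110).astype(np.uint8)
    n,l,st,ce=cv2.connectedComponentsWithStats(m)
    for i in range(1,n):
        if st[i,4]>30:
            q=Q[l==i]; print('bis',st[i],(0.5*(q.max(0)+q.min(0))).round(1),'medz',np.median(q[:,2]).round(1))
    return c
E
python3 - <<'E'
from h import *
to(526,-310,120,-90); c=bis('s7')
cv2.imwrite('pics/s7c.png',cv2.resize(c['image'][130:200,220:340],None,fx=6,fy=6,interpolation=cv2.INTER_CUBIC))
E
```

```text
t 6.0833 at [ 526.5 -311.8  145.4] yaw -90.14 open 59.7 F [-0.3  0.1  0.1] j6 149.5 dp [-0.0031  0.0118 -0.1692] rot 0.0015
bis [293 147   9   6  33] [ 537.  -387.4   23.2] medz 23.6
bis [311 148  10   6  33] [ 462.3 -394.4   22.1] medz 23.5
bis [294 160  10   8  61] [ 525.5 -310.8   20.9] medz 23.5
bis [250 172  12  10  87] [ 677.6 -195.4   53.4] medz 38.1
```

View pics/s7c.png

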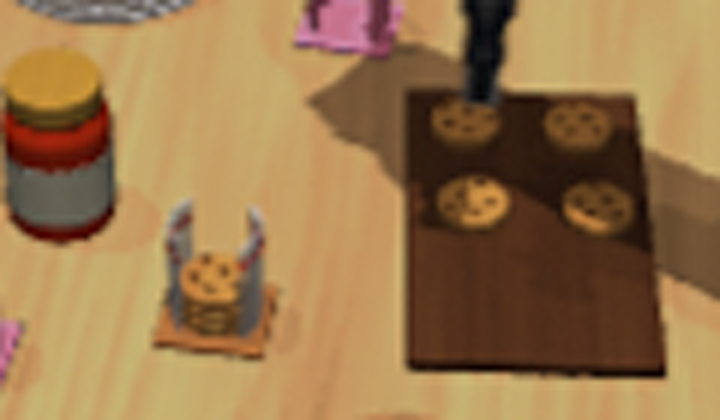

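Emit:
{"fn": "carry_out", "kwargs": {"commands": [{"dp": [-0.003,0.009,-0.27],"delta_rot": [0,0,0]},{"dp": [-0.003,0.009,-0.5],"delta_rot": [0,0,0]},{"dp": [-0.003,0.009,-0.62],"delta_rot": [0,0,0]},{"dp": [-0.003,0.009,-0.69],"delta_rot": [0,0,0]},{"dp": [-0.003,0.009,-0.715],"delta_rot": [0,0,0]},{"dp": [-0.003,0.009,-0.723],"delta_rot": [0,0,0]},{"dp": [-0.003,0.009,-0.723],"delta_rot": [0,0,0]}]}}

```text
time_s: 6.72
ee_pos: [530.1, -308.7, 37.2]
tcp_rot: [[0.002, 0.0, -1.0], [-0.001, -1.0, -0.0], [-1.0, 0.001, -0.002]]
wrist_force: [-0.8, -1.0, 0.0]
opening: 59.6
```

Emit:
{"fn": "carry_out", "kwargs": {"commands": [{"dp": [0,0,0],"delta_rot": [0,0,0]},{"dp": [0,0,0],"delta_rot": [0,0,0]},{"dp": [0,0,0],"delta_rot": [0,0,0]},{"dp": [0,0,0],"delta_rot": [0,0,0]},{"dp": [0,0,0],"delta_rot": [0,0,0]},{"dp": [0,0,0],"delta_rot": [0,0,0]},{"dp": [0,0,0],"delta_rot": [0,0,0]},{"dp": [0,0,0],"delta_rot": [0,0,0]}], "gripper": 0.0}}

```text
time_s: 7.38
ee_pos: [530.4, -308.9, 38.1]
tcp_rot: [[0.003, 0.0, -1.0], [-0.002, -1.0, -0.0], [-1.0, 0.002, -0.003]]
wrist_force: [-0.5, 1.4, 5.9]
opening: 44.2
```

Emit:
{"fn": "carry_out", "kwargs": {"commands": [{"dp": [0,0,0.1],"delta_rot": [0,0,0]},{"dp": [0,0,0.3],"delta_rot": [0,0,0]},{"dp": [0,0,0.5],"delta_rot": [0,0,0]},{"dp": [0,0,0.65],"delta_rot": [0,0,0]},{"dp": [0,0,0.7],"delta_rot": [0,0,0]},{"dp": [0,0,0.7],"delta_rot": [0,0,0]}]}}

```text
time_s: 7.88
ee_pos: [530.5, -309.1, 144.0]
tcp_rot: [[0.005, 0.0, -1.0], [-0.003, -1.0, -0.0], [-1.0, 0.003, -0.005]]
wrist_force: [0.1, 0.3, 0.6]
opening: 43.7
```

Emit:
{"fn": "carry_out", "kwargs": {"commands": [{"dp": [0.2,0.16,0],"delta_rot": [0,0,0]},{"dp": [0.4,0.32,0],"delta_rot": [0,0,0]},{"dp": [0.6,0.48,0],"delta_rot": [0,0,0]},{"dp": [0.8,0.64,0],"delta_rot": [0,0,0]},{"dp": [1,0.76,0],"delta_rot": [0,0,0]},{"dp": [1,0.76,0],"delta_rot": [0,0,0]},{"dp": [1,0.76,0],"delta_rot": [0,0,0]}]}}

```text
time_s: 8.47
ee_pos: [679.7, -192.6, 138.0]
tcp_rot: [[-0.003, 0.003, -1.0], [0.001, -1.0, -0.003], [-1.0, -0.001, 0.003]]
wrist_force: [-0.1, -0.4, -0.7]
opening: 43.7
```

```bash
cat >> h.py <<'E'
def held(tag):
    o=get_obs(); e=o['ee_pos']; c=shot('side',tag); Q=cloud(c); hsv=cv2.cvtColor(c['image'],cv2.COLOR_BGR2HSV)
    m=(hsv[...,1]>120)&(hsv[...,0]<25)&(hsv[...,2]>70)&(Q[...,2]>e[2]-36)&(Q[...,2]<e[2]-5)&(abs(Q[...,1]-e[1])<30)&(abs(Q[...,0]-e[0])<40)
    q=Q[m]-e; print('held',len(q),q.min(0).round(1),q.max(0).round(1),'ztop', np.percentile(q[:,2],80).round(1) if len(q) else 0)
    return c
E
python3 - <<'E'
from h import *
to(678.5,-197,63,-90); c=held('s8')
cv2.imwrite('pics/s8c.png',cv2.resize(c['image'][110:190,220:300],None,fx=7,fy=7,interpolation=cv2.INTER_CUBIC))
E
```

```text
t 8.4667 at [ 679.7 -192.6  138. ] yaw -89.84 open 43.7 F [-0.1 -0.4 -0.7] j6 164.0 dp [-0.0078 -0.029  -0.4997] rot -0.0018
held 42 [-24.  -16.6 -24.6] [ 20.4  20.6 -10.6] ztop -14.0
```

View pics/s8c.png

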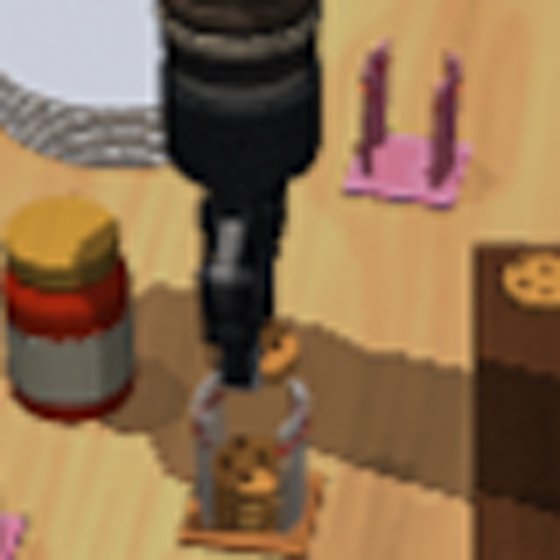

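Emit:
{"fn": "carry_out", "kwargs": {"commands": [{"dp": [0.015,-0.029,0],"delta_rot": [0,0,0]},{"dp": [0.015,-0.029,-0.05],"delta_rot": [0,0,0]},{"dp": [0.015,-0.029,-0.12],"delta_rot": [0,0,0]},{"dp": [0.015,-0.029,-0.18],"delta_rot": [0,0,0]},{"dp": [0.015,-0.029,-0.21],"delta_rot": [0,0,0]},{"dp": [0.015,-0.029,-0.21],"delta_rot": [0,0,0]},{"dp": [0.015,-0.029,-0.21],"delta_rot": [0,0,0]}]}}

```text
time_s: 9.1
ee_pos: [680.9, -198.8, 108.8]
tcp_rot: [[-0.001, -0.0, -1.0], [0.0, -1.0, 0.0], [-1.0, -0.0, 0.001]]
wrist_force: [0.3, -0.3, 0.6]
opening: 43.5
```

```bash
python3 - <<'E'
from h import *
to(682,-197,63,-90); c=held('s9')
cv2.imwrite('pics/s9c.png',cv2.resize(c['image'][110:190,220:300],None,fx=7,fy=7,interpolation=cv2.INTER_CUBIC))
E
```

```text
t 9.1 at [ 680.9 -198.8  108.8] yaw -90.02 open 43.5 F [ 0.3 -0.3  0.6] j6 163.7 dp [ 0.0076  0.0118 -0.3056] rot 0.0002
held 36 [-23.9 -16.7 -31.2] [ 20.8  24.5 -13.2] ztop -13.9
```

View pics/s9c.png

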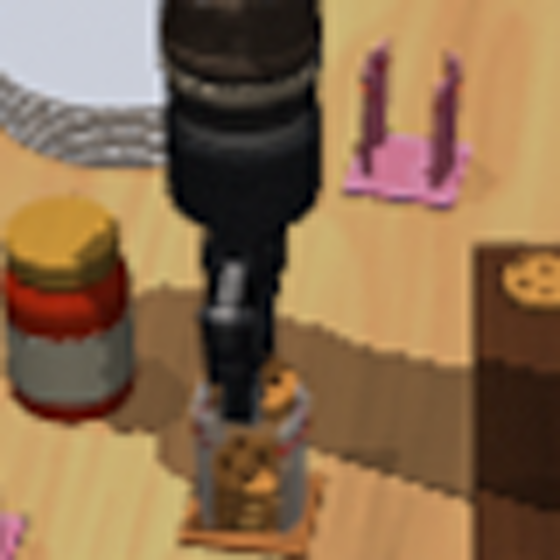

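Emit:
{"fn": "carry_out", "kwargs": {"commands": [{"dp": [0.007,0.01,-0.03],"delta_rot": [0,0,0]},{"dp": [0.007,0.01,-0.09],"delta_rot": [0,0,0]},{"dp": [0.007,0.01,-0.15],"delta_rot": [0,0,0]},{"dp": [0.007,0.01,-0.21],"delta_rot": [0,0,0]},{"dp": [0.007,0.01,-0.26],"delta_rot": [0,0,0]},{"dp": [0.007,0.01,-0.3],"delta_rot": [0,0,0]},{"dp": [0.007,0.01,-0.305],"delta_rot": [0,0,0]},{"dp": [0.007,0.01,-0.305],"delta_rot": [0,0,0]}]}}

```text
time_s: 9.82
ee_pos: [682.2, -197.2, 63.0]
tcp_rot: [[-0.001, -0.0, -1.0], [0.0, -1.0, 0.0], [-1.0, -0.0, 0.001]]
wrist_force: [-0.7, 0.5, 0.4]
opening: 43.4
```

Emit:
{"fn": "carry_out", "kwargs": {"commands": [{"dp": [0,0,0],"delta_rot": [0,0,0]},{"dp": [0,0,0],"delta_rot": [0,0,0]},{"dp": [0,0,0],"delta_rot": [0,0,0]},{"dp": [0,0,0],"delta_rot": [0,0,0]}], "gripper": 0.7}}

```text
time_s: 10.15
ee_pos: [682.6, -197.3, 64.0]
tcp_rot: [[0.0, -0.0, -1.0], [-0.0, -1.0, 0.0], [-1.0, 0.0, -0.0]]
wrist_force: [-0.5, -0.9, -0.3]
opening: 59.8
```

Emit:
{"fn": "carry_out", "kwargs": {"commands": [{"dp": [0,0,0.1],"delta_rot": [0,0,0]},{"dp": [0,0,0.3],"delta_rot": [0,0,0]},{"dp": [0,0,0.5],"delta_rot": [0,0,0]},{"dp": [-0.2,-0.2,0.6],"delta_rot": [0,0,0]},{"dp": [-0.4,-0.4,0.6],"delta_rot": [0,0,0]},{"dp": [-0.6,-0.6,0.6],"delta_rot": [0,0,0]},{"dp": [-0.8,-0.8,0.6],"delta_rot": [0,0,0]},{"dp": [-0.8,-0.8,0.6],"delta_rot": [0,0,0]}]}}

```text
time_s: 10.82
ee_pos: [558.3, -321.2, 154.5]
tcp_rot: [[-0.001, -0.005, -1.0], [-0.002, -1.0, 0.005], [-1.0, 0.002, 0.001]]
wrist_force: [0.7, -0.0, -0.1]
opening: 59.9
```

```bash
python3 - <<'E'
from h import *
to(445,-315,120,-90); c=bis('s10')
cv2.imwrite('pics/s10c.png',cv2.resize(c['image'][130:200,220:340],None,fx=6,fy=6,interpolation=cv2.INTER_CUBIC))
E
```

```text
t 10.8167 at [ 558.3 -321.2  154.5] yaw -90.3 open 59.9 F [ 0.7 -0.  -0.1] j6 150.4 dp [-0.7556  0.0411 -0.2302] rot 0.0033
bis [293 147   9   6  35] [ 536.9 -388.8   24.2] medz 23.8
bis [311 148  10   6  33] [ 462.4 -391.9   25.2] medz 24.4
bis [250 170  12  10  86] [ 677.7 -196.8   56.2] medz 47.6
```

View pics/s10c.png

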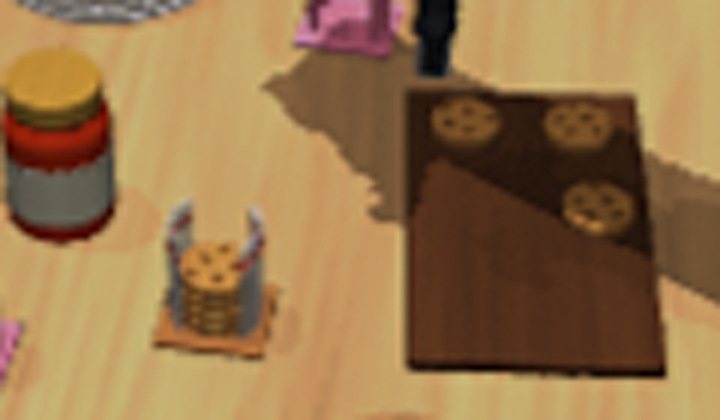

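Emit:
{"fn": "carry_out", "kwargs": {"commands": [{"dp": [-0.25,0.041,-0.1],"delta_rot": [0,0,0]},{"dp": [-0.5,0.041,-0.3],"delta_rot": [0,0,0]},{"dp": [-0.755,0.041,-0.5],"delta_rot": [0,0,0]},{"dp": [-0.755,0.041,-0.6],"delta_rot": [0,0,0]},{"dp": [-0.755,0.041,-0.6],"delta_rot": [0,0,0]},{"dp": [-0.755,0.041,-0.6],"delta_rot": [0,0,0]},{"dp": [-0.755,0.041,-0.6],"delta_rot": [0,0,0]}]}}

```text
time_s: 11.45
ee_pos: [451.5, -311.5, 65.3]
tcp_rot: [[0.003, 0.001, -1.0], [-0.001, -1.0, -0.001], [-1.0, 0.001, -0.003]]
wrist_force: [0.1, -0.0, -0.0]
opening: 59.5
```

```bash
python3 - <<'E'
from h import *
to(445,-315,37,-90)
E
```

```text
t 11.45 at [ 451.5 -311.5   65.3] yaw -89.95 open 59.5 F [ 0.1 -0.  -0. ] j6 145.3 dp [-0.0433 -0.0235 -0.1889] rot -0.0006
```

Emit:
{"fn": "carry_out", "kwargs": {"commands": [{"dp": [-0.043,-0.023,-0.05],"delta_rot": [0,0,0]},{"dp": [-0.043,-0.023,-0.12],"delta_rot": [0,0,0]},{"dp": [-0.043,-0.023,-0.17],"delta_rot": [0,0,0]},{"dp": [-0.043,-0.023,-0.187],"delta_rot": [0,0,0]},{"dp": [-0.043,-0.023,-0.187],"delta_rot": [0,0,0]}]}}

```text
time_s: 11.87
ee_pos: [442.4, -314.0, 34.4]
tcp_rot: [[-0.002, 0.0, -1.0], [0.001, -1.0, -0.0], [-1.0, -0.001, 0.002]]
wrist_force: [1.0, 0.4, -0.2]
opening: 59.7
```

Emit:
{"fn": "carry_out", "kwargs": {"commands": [{"dp": [0,0,0],"delta_rot": [0,0,0]},{"dp": [0,0,0],"delta_rot": [0,0,0]},{"dp": [0,0,0],"delta_rot": [0,0,0]},{"dp": [0,0,0],"delta_rot": [0,0,0]},{"dp": [0,0,0],"delta_rot": [0,0,0]},{"dp": [0,0,0],"delta_rot": [0,0,0]},{"dp": [0,0,0],"delta_rot": [0,0,0]},{"dp": [0,0,0],"delta_rot": [0,0,0]}], "gripper": 0.0}}

```text
time_s: 12.53
ee_pos: [442.9, -314.6, 35.9]
tcp_rot: [[0.0, -0.0, -1.0], [-0.0, -1.0, 0.0], [-1.0, 0.0, -0.0]]
wrist_force: [0.3, 0.7, 1.1]
opening: 44.1
```

Emit:
{"fn": "carry_out", "kwargs": {"commands": [{"dp": [0,0,0.1],"delta_rot": [0,0,0]},{"dp": [0,0,0.3],"delta_rot": [0,0,0]},{"dp": [0,0,0.5],"delta_rot": [0,0,0]},{"dp": [0.1,0.05,0.65],"delta_rot": [0,0,0]},{"dp": [0.3,0.2,0.7],"delta_rot": [0,0,0]},{"dp": [0.55,0.4,0.7],"delta_rot": [0,0,0]},{"dp": [0.55,0.4,0.7],"delta_rot": [0,0,0]}]}}

```text
time_s: 13.12
ee_pos: [529.4, -251.9, 141.5]
tcp_rot: [[0.004, 0.003, -1.0], [0.0, -1.0, -0.003], [-1.0, -0.0, -0.004]]
wrist_force: [-0.2, 0.2, -0.1]
opening: 44.0
```

```bash
python3 - <<'E'
from h import *
to(679,-197,145,-90)
E
```

```text
t 13.1167 at [ 529.4 -251.9  141.5] yaw -89.8 open 44.0 F [-0.2  0.2 -0.1] j6 154.3 dp [0.9976 0.366  0.0233] rot -0.0022
```

Emit:
{"fn": "carry_out", "kwargs": {"commands": [{"dp": [0.25,0.1,0.02],"delta_rot": [0,0,0]},{"dp": [0.5,0.2,0.02],"delta_rot": [0,0,0]},{"dp": [0.75,0.3,0.02],"delta_rot": [0,0,0]},{"dp": [0.95,0.36,0.02],"delta_rot": [0,0,0]},{"dp": [0.98,0.36,0.02],"delta_rot": [0,0,0]},{"dp": [0.98,0.36,0.02],"delta_rot": [0,0,0]},{"dp": [0.98,0.36,0.02],"delta_rot": [0,0,0]},{"dp": [0.98,0.36,0.02],"delta_rot": [0,0,0]}]}}

```text
time_s: 13.78
ee_pos: [670.9, -201.1, 143.5]
tcp_rot: [[-0.001, -0.001, -1.0], [0.0, -1.0, 0.001], [-1.0, -0.0, 0.001]]
wrist_force: [-0.2, 0.5, 0.1]
opening: 44.1
```

```bash
python3 - <<'E'
from h import *
to(677,-197,71,-90);held('s11');to(677,-197,71,-90)
E
```

```text
t 13.7833 at [ 670.9 -201.1  143.5] yaw -90.05 open 44.1 F [-0.2  0.5  0.1] j6 163.4 dp [ 0.0404  0.0271 -0.4831] rot 0.0005
held 30 [-17.5  -8.5 -24.2] [26.5 28.2 -6.6] ztop -10.0
t 13.8333 at [ 670.9 -201.2  143.8] yaw -90.07 open 44.1 F [-1.  -0.1 -0.5] j6 163.4 dp [ 0.0404  0.0281 -0.4856] rot 0.0008
```

Emit:
{"fn": "carry_out", "kwargs": {"commands": [{"dp": [0.034,0.027,0],"delta_rot": [0,0,0]},{"dp": [0.034,0.027,-0.05],"delta_rot": [0,0,0]},{"dp": [0.034,0.027,-0.12],"delta_rot": [0,0,0]},{"dp": [0.034,0.027,-0.18],"delta_rot": [0,0,0]},{"dp": [0.034,0.027,-0.21],"delta_rot": [0,0,0]},{"dp": [0.034,0.027,-0.21],"delta_rot": [0,0,0]},{"dp": [0.034,0.027,-0.21],"delta_rot": [0,0,0]}]}}

```text
time_s: 14.42
ee_pos: [676.9, -196.4, 111.3]
tcp_rot: [[-0.001, -0.0, -1.0], [0.0, -1.0, 0.0], [-1.0, -0.0, 0.001]]
wrist_force: [0.3, 0.2, -0.1]
opening: 43.5
```

```bash
python3 - <<'E'
from h import *
to(676,-197,71,-90);c=held('s12')
cv2.imwrite('pics/s12c.png',cv2.resize(c['image'][110:190,220:300],None,fx=7,fy=7,interpolation=cv2.INTER_CUBIC))
E
```

```text
t 14.4167 at [ 676.9 -196.4  111.3] yaw -90.0 open 43.5 F [ 0.3  0.2 -0.1] j6 163.8 dp [-0.0057 -0.0042 -0.2687] rot 0.0000
held 26 [-19.  -17.2 -34.3] [24.5 20.  -9. ] ztop -10.8
```

View pics/s12c.png

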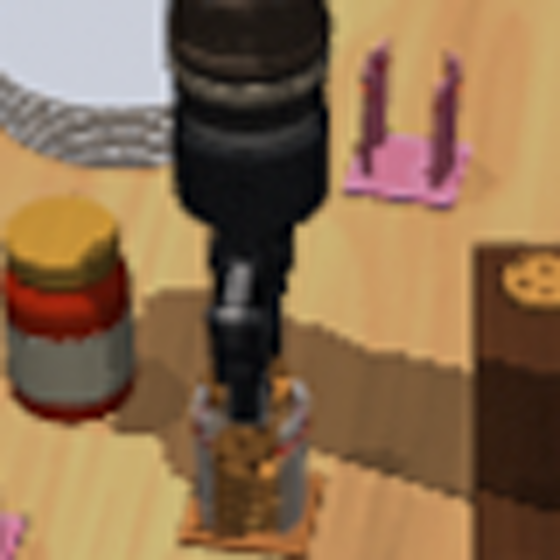

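Emit:
{"fn": "carry_out", "kwargs": {"commands": [{"dp": [-0.003,-0.004,-0.03],"delta_rot": [0,0,0]},{"dp": [-0.003,-0.004,-0.09],"delta_rot": [0,0,0]},{"dp": [-0.003,-0.004,-0.15],"delta_rot": [0,0,0]},{"dp": [-0.003,-0.004,-0.21],"delta_rot": [0,0,0]},{"dp": [-0.003,-0.004,-0.25],"delta_rot": [0,0,0]},{"dp": [-0.003,-0.004,-0.265],"delta_rot": [0,0,0]},{"dp": [-0.003,-0.004,-0.265],"delta_rot": [0,0,0]},{"dp": [-0.003,-0.004,-0.265],"delta_rot": [0,0,0]}]}}

```text
time_s: 15.13
ee_pos: [676.9, -197.0, 72.2]
tcp_rot: [[-0.0, -0.0, -1.0], [0.0, -1.0, 0.0], [-1.0, -0.0, 0.0]]
wrist_force: [-0.5, -0.0, 0.1]
opening: 44.0
```

Emit:
{"fn": "carry_out", "kwargs": {"commands": [{"dp": [0,0,0],"delta_rot": [0,0,0]},{"dp": [0,0,0],"delta_rot": [0,0,0]},{"dp": [0,0,0],"delta_rot": [0,0,0]},{"dp": [0,0,0],"delta_rot": [0,0,0]}], "gripper": 0.7}}

```text
time_s: 15.47
ee_pos: [677.2, -197.1, 72.9]
tcp_rot: [[0.001, -0.0, -1.0], [-0.0, -1.0, 0.0], [-1.0, 0.0, -0.001]]
wrist_force: [-0.3, 0.1, 0.6]
opening: 59.6
```

Emit:
{"fn": "carry_out", "kwargs": {"commands": [{"dp": [0,0,0.1],"delta_rot": [0,0,0]},{"dp": [0,0,0.3],"delta_rot": [0,0,0]},{"dp": [0,0,0.45],"delta_rot": [0,0,0]},{"dp": [-0.2,-0.2,0.5],"delta_rot": [0,0,0]},{"dp": [-0.4,-0.4,0.5],"delta_rot": [0,0,0]},{"dp": [-0.6,-0.6,0.5],"delta_rot": [0,0,0]},{"dp": [-0.8,-0.8,0.5],"delta_rot": [0,0,0]},{"dp": [-0.8,-0.8,0.5],"delta_rot": [0,0,0]}]}}

```text
time_s: 16.13
ee_pos: [552.6, -321.1, 148.2]
tcp_rot: [[-0.001, -0.006, -1.0], [-0.002, -1.0, 0.006], [-1.0, 0.002, 0.001]]
wrist_force: [0.9, 1.7, 0.2]
opening: 59.8
```

```bash
python3 - <<'E'
from h import *
to(537,-391.5,70,-90); c=bis('s13')
cv2.imwrite('pics/s13c.png',cv2.resize(c['image'][130:200,220:340],None,fx=6,fy=6,interpolation=cv2.INTER_CUBIC))
E
```

```text
t 16.1333 at [ 552.6 -321.1  148.2] yaw -90.32 open 59.8 F [0.9 1.7 0.2] j6 150.2 dp [-0.1043 -0.4692 -0.521 ] rot 0.0035
bis [293 147   9   6  36] [ 537.  -389.3   24.5] medz 24.0
bis [311 147  10   7  34] [ 462.4 -395.9   24.4] medz 23.8
bis [249 168  13  10  86] [ 677.8 -196.5   63.7] medz 57.3
```

View pics/s13c.png

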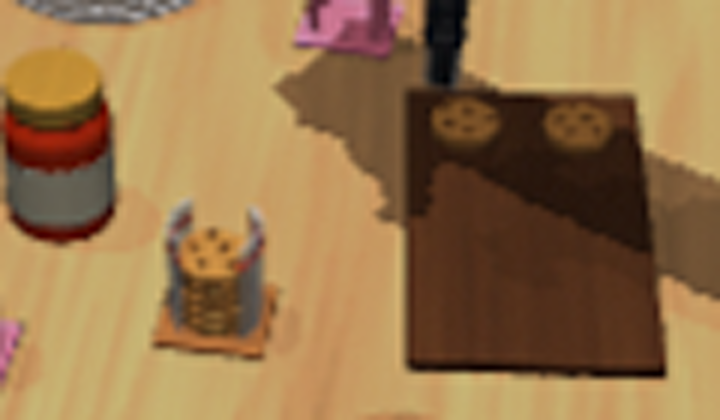

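Emit:
{"fn": "carry_out", "kwargs": {"commands": [{"dp": [-0.05,-0.2,-0.1],"delta_rot": [0,0,0.004]},{"dp": [-0.104,-0.4,-0.3],"delta_rot": [0,0,0.004]},{"dp": [-0.104,-0.47,-0.45],"delta_rot": [0,0,0.004]},{"dp": [-0.104,-0.47,-0.52],"delta_rot": [0,0,0.004]},{"dp": [-0.104,-0.47,-0.52],"delta_rot": [0,0,0.004]},{"dp": [-0.104,-0.47,-0.52],"delta_rot": [0,0,0.004]},{"dp": [-0.104,-0.47,-0.52],"delta_rot": [0,0,0.004]}]}}

```text
time_s: 16.77
ee_pos: [542.6, -386.7, 70.9]
tcp_rot: [[0.002, 0.008, -1.0], [-0.001, -1.0, -0.008], [-1.0, 0.001, -0.002]]
wrist_force: [-0.1, -0.5, 0.5]
opening: 59.8
```

```bash
python3 - <<'E'
from h import *
to(537,-391.5,37,-90)
E
```

```text
t 16.7667 at [ 542.6 -386.7   70.9] yaw -89.55 open 59.8 F [-0.1 -0.5  0.5] j6 144.1 dp [-0.0376 -0.032  -0.226 ] rot -0.0050
```

Emit:
{"fn": "carry_out", "kwargs": {"commands": [{"dp": [-0.036,-0.032,-0.05],"delta_rot": [0,0,-0.005]},{"dp": [-0.036,-0.032,-0.13],"delta_rot": [0,0,-0.005]},{"dp": [-0.036,-0.032,-0.19],"delta_rot": [0,0,-0.005]},{"dp": [-0.036,-0.032,-0.217],"delta_rot": [0,0,-0.005]},{"dp": [-0.036,-0.032,-0.217],"delta_rot": [0,0,-0.005]},{"dp": [-0.036,-0.032,-0.217],"delta_rot": [0,0,-0.005]}]}}

```text
time_s: 17.27
ee_pos: [535.6, -392.1, 36.3]
tcp_rot: [[-0.001, -0.002, -1.0], [0.001, -1.0, 0.002], [-1.0, -0.001, 0.001]]
wrist_force: [-0.4, 0.2, -0.5]
opening: 59.4
```

Emit:
{"fn": "carry_out", "kwargs": {"commands": [{"dp": [0,0,0],"delta_rot": [0,0,0]},{"dp": [0,0,0],"delta_rot": [0,0,0]},{"dp": [0,0,0],"delta_rot": [0,0,0]},{"dp": [0,0,0],"delta_rot": [0,0,0]},{"dp": [0,0,0],"delta_rot": [0,0,0]},{"dp": [0,0,0],"delta_rot": [0,0,0]},{"dp": [0,0,0],"delta_rot": [0,0,0]},{"dp": [0,0,0],"delta_rot": [0,0,0]}], "gripper": 0.0}}

```text
time_s: 17.93
ee_pos: [536.3, -392.7, 37.6]
tcp_rot: [[0.001, -0.002, -1.0], [-0.001, -1.0, 0.002], [-1.0, 0.001, -0.001]]
wrist_force: [-0.1, -0.9, 5.4]
opening: 44.0
```

Emit:
{"fn": "carry_out", "kwargs": {"commands": [{"dp": [0,0,0.1],"delta_rot": [0,0,0]},{"dp": [0,0,0.3],"delta_rot": [0,0,0]},{"dp": [0,0,0.5],"delta_rot": [0,0,0]},{"dp": [0.1,0.2,0.7],"delta_rot": [0,0,0]},{"dp": [0.3,0.45,0.75],"delta_rot": [0,0,0]},{"dp": [0.5,0.65,0.75],"delta_rot": [0,0,0]},{"dp": [0.5,0.65,0.75],"delta_rot": [0,0,0]}]}}

```text
time_s: 18.52
ee_pos: [614.2, -291.0, 150.2]
tcp_rot: [[0.003, 0.002, -1.0], [0.001, -1.0, -0.002], [-1.0, -0.001, -0.003]]
wrist_force: [-0.5, 1.0, 0.0]
opening: 44.0
```

```bash
python3 - <<'E'
from h import *
to(679,-197,145,-90)
E
```

```text
t 18.5167 at [ 614.2 -291.   150.2] yaw -89.86 open 44.0 F [-0.5  1.   0. ] j6 154.5 dp [ 0.4319  0.6265 -0.0346] rot -0.0015
```

Emit:
{"fn": "carry_out", "kwargs": {"commands": [{"dp": [0.12,0.2,0],"delta_rot": [0,0,0]},{"dp": [0.25,0.4,0],"delta_rot": [0,0,0]},{"dp": [0.4,0.6,0],"delta_rot": [0,0,0]},{"dp": [0.43,0.626,0],"delta_rot": [0,0,0]},{"dp": [0.43,0.626,0],"delta_rot": [0,0,0]},{"dp": [0.43,0.626,0],"delta_rot": [0,0,0]},{"dp": [0.43,0.626,0],"delta_rot": [0,0,0]},{"dp": [0.43,0.626,0],"delta_rot": [0,0,0]}]}}

```text
time_s: 19.18
ee_pos: [674.5, -202.4, 149.2]
tcp_rot: [[-0.001, -0.003, -1.0], [-0.0, -1.0, 0.003], [-1.0, 0.0, 0.001]]
wrist_force: [-0.6, -0.0, -0.5]
opening: 43.7
```

```bash
python3 - <<'E'
from h import *
to(678,-197,115,-90);held('s14')
E
```

```text
t 19.1833 at [ 674.5 -202.4  149.2] yaw -90.2 open 43.7 F [-0.6 -0.  -0.5] j6 163.5 dp [ 0.0233  0.0357 -0.228 ] rot 0.0022
held 34 [-20.3 -12.2 -22.5] [23.1 26.8 -8.2] ztop -12.8
```

Emit:
{"fn": "carry_out", "kwargs": {"commands": [{"dp": [0.022,0.036,0],"delta_rot": [0,0,0]},{"dp": [0.022,0.036,-0.05],"delta_rot": [0,0,0]},{"dp": [0.022,0.036,-0.12],"delta_rot": [0,0,0]},{"dp": [0.022,0.036,-0.18],"delta_rot": [0,0,0]},{"dp": [0.022,0.036,-0.23],"delta_rot": [0,0,0]},{"dp": [0.022,0.036,-0.25],"delta_rot": [0,0,0]},{"dp": [0.022,0.036,-0.25],"delta_rot": [0,0,0]}]}}

```text
time_s: 19.82
ee_pos: [677.9, -195.3, 110.0]
tcp_rot: [[-0.003, -0.002, -1.0], [0.001, -1.0, 0.002], [-1.0, -0.001, 0.003]]
wrist_force: [-0.5, 0.3, -0.3]
opening: 44.1
```

```bash
python3 - <<'E'
from h import *
to(678,-197,82.5,-90);c=held('s15')
cv2.imwrite('pics/s15c.png',cv2.resize(c['image'][110:190,220:300],None,fx=7,fy=7,interpolation=cv2.INTER_CUBIC))
E
```

```text
t 19.8167 at [ 677.9 -195.3  110. ] yaw -90.09 open 44.1 F [-0.5  0.3 -0.3] j6 164.0 dp [ 0.0007 -0.0111 -0.1834] rot 0.0010
held 31 [-20.6 -20.7 -35.9] [18.7 28.6 -5.3] ztop -12.2
```

View pics/s15c.png

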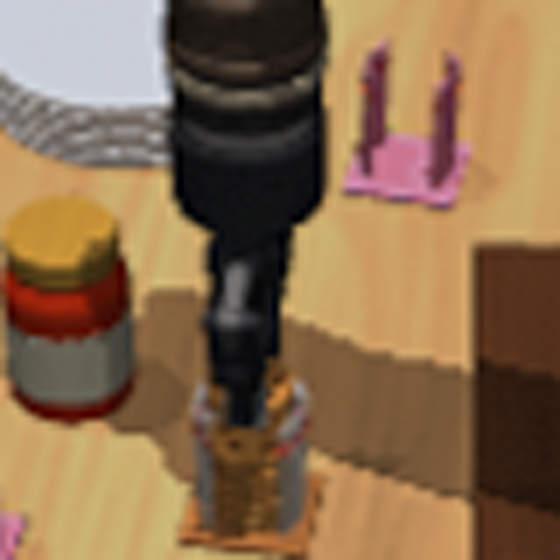

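Emit:
{"fn": "carry_out", "kwargs": {"commands": [{"dp": [0,-0.008,-0.04],"delta_rot": [0,0,0]},{"dp": [0,-0.008,-0.09],"delta_rot": [0,0,0]},{"dp": [0,-0.008,-0.14],"delta_rot": [0,0,0]},{"dp": [0,-0.008,-0.17],"delta_rot": [0,0,0]},{"dp": [0,-0.008,-0.18],"delta_rot": [0,0,0]},{"dp": [0,-0.008,-0.18],"delta_rot": [0,0,0]},{"dp": [0,-0.008,-0.18],"delta_rot": [0,0,0]}]}}

```text
time_s: 20.45
ee_pos: [678.7, -196.7, 84.8]
tcp_rot: [[-0.0, -0.002, -1.0], [0.0, -1.0, 0.002], [-1.0, -0.0, 0.0]]
wrist_force: [-0.6, -0.3, -0.1]
opening: 43.5
```

Emit:
{"fn": "carry_out", "kwargs": {"commands": [{"dp": [0,0,0],"delta_rot": [0,0,0]},{"dp": [0,0,0],"delta_rot": [0,0,0]},{"dp": [0,0,0],"delta_rot": [0,0,0]},{"dp": [0,0,0],"delta_rot": [0,0,0]}], "gripper": 0.7}}

```text
time_s: 20.78
ee_pos: [678.9, -196.8, 85.2]
tcp_rot: [[0.001, -0.002, -1.0], [-0.0, -1.0, 0.002], [-1.0, 0.0, -0.001]]
wrist_force: [-1.0, -0.6, -0.0]
opening: 59.9
```

Emit:
{"fn": "carry_out", "kwargs": {"commands": [{"dp": [0,0,0.1],"delta_rot": [0,0,0]},{"dp": [0,0,0.3],"delta_rot": [0,0,0]},{"dp": [0,0,0.5],"delta_rot": [0,0,0]},{"dp": [-0.2,0,0.7],"delta_rot": [0,0,0]},{"dp": [-0.4,0,0.8],"delta_rot": [0,0,0]},{"dp": [-0.6,0,0.8],"delta_rot": [0,0,0]},{"dp": [-0.9,0,0.8],"delta_rot": [0,0,0]},{"dp": [-1,0.1,0.8],"delta_rot": [0,0,0]}]}}

```text
time_s: 21.45
ee_pos: [525.2, -183.0, 205.6]
tcp_rot: [[-0.0, -0.004, -1.0], [-0.001, -1.0, 0.004], [-1.0, 0.001, 0.0]]
wrist_force: [0.5, 0.2, 0.2]
opening: 59.6
```

```bash
python3 - <<'E'
from h import *
to(537,-391.5,70,-90); c=bis('s16')
cv2.imwrite('pics/s16c.png',cv2.resize(c['image'][130:200,220:340],None,fx=6,fy=6,interpolation=cv2.INTER_CUBIC))
E
```

```text
t 21.45 at [ 525.2 -183.   205.6] yaw -90.24 open 59.6 F [0.5 0.2 0.2] j6 161.1 dp [ 0.0784 -1.3902 -0.9043] rot 0.0027
bis [311 147  11   8  71] [ 460.2 -400.6   21.5] medz 23.3
bis [249 166  13   9  93] [ 679.4 -195.5   69.5] medz 67.6
```

View pics/s16c.png

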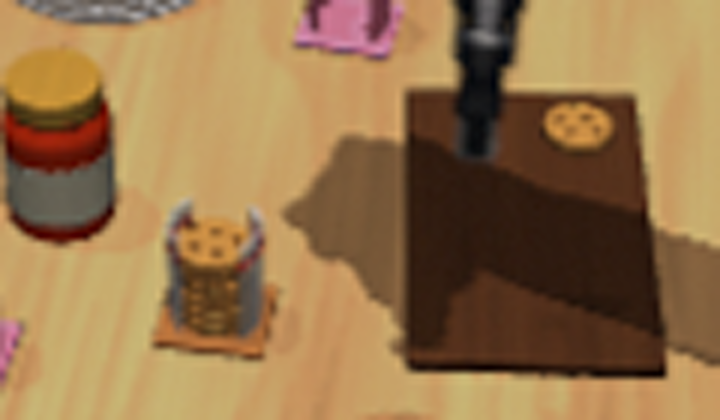

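Emit:
{"fn": "carry_out", "kwargs": {"commands": [{"dp": [-0.22,0.2,0],"delta_rot": [0,0,0.08]},{"dp": [-0.22,0.4,0],"delta_rot": [0,0,0.16]},{"dp": [-0.22,0.6,0],"delta_rot": [0,0,0.24]},{"dp": [-0.22,0.8,0],"delta_rot": [0,0,0.31]},{"dp": [-0.22,1,0],"delta_rot": [0,0,0.38]},{"dp": [-0.22,1,0],"delta_rot": [0,0,0.45]},{"dp": [-0.22,1,0],"delta_rot": [0,0,0.52]},{"dp": [-0.22,1,0],"delta_rot": [0,0,0.58]}], "gripper": 0.6}}

```text
time_s: 22.17
ee_pos: [496.0, -30.8, 205.2]
tcp_rot: [[0.001, 0.794, -0.608], [-0.0, -0.608, -0.794], [-1.0, 0.001, -0.0]]
wrist_force: [-0.4, -0.1, 0.7]
opening: 51.2
```

Emit:
{"fn": "carry_out", "kwargs": {"commands": [{"dp": [-0.22,0.2,0],"delta_rot": [0,0,0.08]},{"dp": [-0.22,0.4,0],"delta_rot": [0,0,0.16]},{"dp": [-0.22,0.6,0],"delta_rot": [0,0,0.24]},{"dp": [-0.22,0.8,0],"delta_rot": [0,0,0.31]},{"dp": [-0.22,1,0],"delta_rot": [0,0,0.38]},{"dp": [-0.22,1,0],"delta_rot": [0,0,0.45]},{"dp": [-0.22,1,0],"delta_rot": [0,0,0.52]},{"dp": [-0.22,1,0],"delta_rot": [0,0,0.58]}]}}

```text
time_s: 22.83
ee_pos: [462.8, 119.2, 205.1]
tcp_rot: [[0.0, 0.967, 0.254], [0.0, 0.254, -0.967], [-1.0, 0.0, -0.0]]
wrist_force: [-0.1, 0.3, 0.9]
opening: 51.1
```

Emit:
{"fn": "carry_out", "kwargs": {"commands": [{"dp": [-0.22,0.2,0],"delta_rot": [0,0,0.08]},{"dp": [-0.22,0.4,0],"delta_rot": [0,0,0.16]},{"dp": [-0.22,0.6,0],"delta_rot": [0,0,0.24]},{"dp": [-0.22,0.8,0],"delta_rot": [0,0,0.31]},{"dp": [-0.22,1,0],"delta_rot": [0,0,0.38]},{"dp": [-0.22,1,0],"delta_rot": [0,0,0.45]},{"dp": [-0.22,1,0],"delta_rot": [0,0,0.52]},{"dp": [-0.22,1,0],"delta_rot": [0,0,0.58]}]}}

```text
time_s: 23.5
ee_pos: [429.7, 269.3, 204.9]
tcp_rot: [[0.0, 0.392, 0.92], [0.0, 0.92, -0.392], [-1.0, 0.0, 0.0]]
wrist_force: [-0.5, -0.1, 0.5]
opening: 51.5
```

```bash
python3 - <<'E'
from h import *
o=get_obs(); yv=o['tcp_rot'][:,1]; print(np.degrees(np.arctan2(yv[1],yv[0])))
to(392,281.5,120,114.2)
E
```

```text
66.91156452006933
t 23.5 at [429.7 269.3 204.9] yaw 66.91 open 51.5 F [-0.5 -0.1  0.5] j6 55.2 dp [-0.2512  0.0816 -0.5659] rot 0.5254
```

Emit:
{"fn": "carry_out", "kwargs": {"commands": [{"dp": [-0.1,0.04,0],"delta_rot": [0,0,0.08]},{"dp": [-0.25,0.082,0],"delta_rot": [0,0,0.16]},{"dp": [-0.25,0.082,-0.1],"delta_rot": [0,0,0.24]},{"dp": [-0.25,0.082,-0.3],"delta_rot": [0,0,0.31]},{"dp": [-0.25,0.082,-0.5],"delta_rot": [0,0,0.38]},{"dp": [-0.25,0.082,-0.566],"delta_rot": [0,0,0.45]},{"dp": [-0.25,0.082,-0.566],"delta_rot": [0,0,0.525]},{"dp": [-0.25,0.082,-0.566],"delta_rot": [0,0,0.525]}]}}

```text
time_s: 24.17
ee_pos: [391.7, 280.4, 119.1]
tcp_rot: [[-0.001, -0.406, 0.914], [-0.001, 0.914, 0.406], [-1.0, -0.0, -0.002]]
wrist_force: [0.3, -0.4, 0.2]
opening: 51.3
```

Emit:
{"fn": "carry_out", "kwargs": {"commands": [{"dp": [0,0,0],"delta_rot": [0,0,0]}]}}

```text
time_s: 24.25
ee_pos: [392.5, 280.8, 120.3]
tcp_rot: [[0.0, -0.4, 0.916], [0.0, 0.916, 0.4], [-1.0, 0.0, 0.001]]
wrist_force: [-0.1, 0.6, 0.6]
opening: 51.3
```

```bash
python3 - <<'E'
from h import *
to(392,281.5,46,114.2)
c=shot('side','s17'); cv2.imwrite('pics/s17c.png',cv2.resize(c['image'][220:370,240:400],None,fx=4,fy=4,interpolation=cv2.INTER_CUBIC))
c=shot('top','t17'); cv2.imwrite('pics/t17c.png',cv2.resize(c['image'][190:330,60:220],None,fx=4,fy=4,interpolation=cv2.INTER_CUBIC))
E
```

```text
t 24.25 at [392.5 280.8 120.3] yaw 113.58 open 51.3 F [-0.1  0.6  0.6] j6 12.0 dp [-0.0031  0.0045 -0.4952] rot 0.0068
```

View pics/s17c.png

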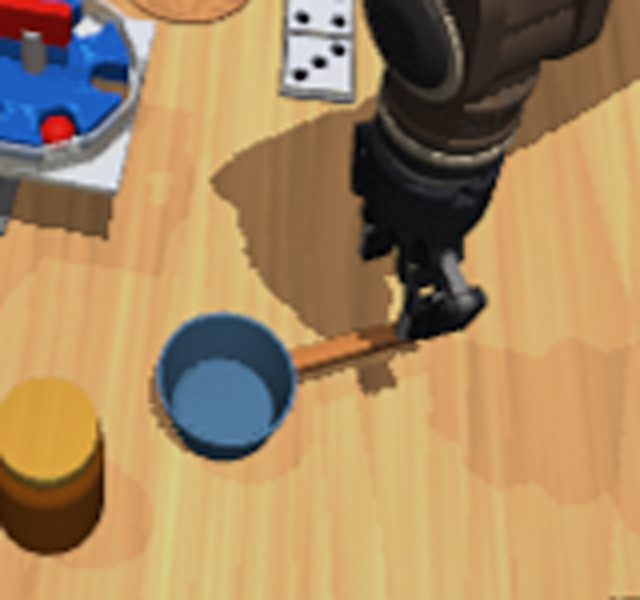

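View pics/t17c.png

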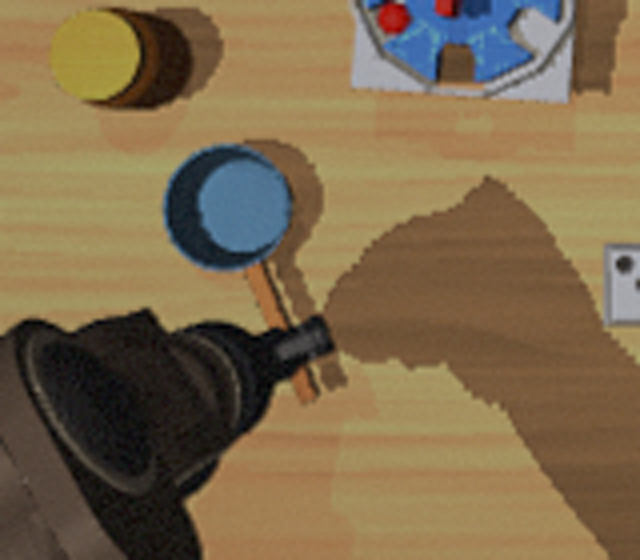

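Emit:
{"fn": "carry_out", "kwargs": {"commands": [{"dp": [-0.003,0.004,-0.2],"delta_rot": [0,0,0.007]},{"dp": [-0.003,0.004,-0.38],"delta_rot": [0,0,0.007]},{"dp": [-0.003,0.004,-0.46],"delta_rot": [0,0,0.007]},{"dp": [-0.003,0.004,-0.495],"delta_rot": [0,0,0.007]},{"dp": [-0.003,0.004,-0.495],"delta_rot": [0,0,0.007]},{"dp": [-0.003,0.004,-0.495],"delta_rot": [0,0,0.007]}]}}

```text
time_s: 24.85
ee_pos: [392.3, 281.5, 46.6]
tcp_rot: [[0.001, -0.412, 0.911], [0.001, 0.911, 0.412], [-1.0, 0.0, 0.001]]
wrist_force: [0.5, -0.3, 1.0]
opening: 51.1
```

Emit:
{"fn": "carry_out", "kwargs": {"commands": [{"dp": [0,0,0],"delta_rot": [0,0,0]},{"dp": [0,0,0],"delta_rot": [0,0,0]},{"dp": [0,0,0],"delta_rot": [0,0,0]},{"dp": [0,0,0],"delta_rot": [0,0,0]},{"dp": [0,0,0],"delta_rot": [0,0,0]},{"dp": [0,0,0],"delta_rot": [0,0,0]},{"dp": [0,0,0],"delta_rot": [0,0,0]},{"dp": [0,0,0],"delta_rot": [0,0,0]}], "gripper": 0, "newtons": 80}}

```text
time_s: 25.52
ee_pos: [392.1, 281.4, 46.2]
tcp_rot: [[0.001, -0.413, 0.911], [0.001, 0.911, 0.413], [-1.0, 0.0, 0.001]]
wrist_force: [-1.2, 0.0, 5.3]
opening: 12.9
```

Emit:
{"fn": "carry_out", "kwargs": {"commands": [{"dp": [0,0,0],"delta_rot": [0,0,0]},{"dp": [0,0,0.03],"delta_rot": [0,0,0]},{"dp": [0,0,0.06],"delta_rot": [0,0,0]},{"dp": [0,0,0.1],"delta_rot": [0,0,0]},{"dp": [0,0,0.1],"delta_rot": [0,0,0]},{"dp": [0,0,0.1],"delta_rot": [0,0,0]}]}}

```text
time_s: 26.02
ee_pos: [391.8, 281.2, 60.9]
tcp_rot: [[0.0, -0.413, 0.911], [0.0, 0.911, 0.413], [-1.0, 0.0, 0.0]]
wrist_force: [1.0, 0.5, -1.6]
opening: 12.6
```

```bash
cat >> h.py <<'E'
def bowl(tag,zc=None):
    from scipy.optimize import least_squares
    for n in('top','side'):
        c=shot(n,tag+n[0]); Q=cloud(c); z=Q[...,2]; hs=cv2.cvtColor(c['image'],cv2.COLOR_BGR2HSV)
        m=(z>(zc or 44)-6)&(z<(zc or 44)+40)&(hs[...,0]>90)&(hs[...,0]<125)&(hs[...,1]>60)&(z<88)&(Q[...,1]>-200)&(Q[...,1]<400)&(Q[...,0]<740)&(Q[...,0]>380)
        q=Q[m]
        if len(q)<8: print(n,'few',len(q)); continue
        zt=np.percentile(q[:,2],80); q=q[q[:,2]>zt-7]
        r=least_squares(lambda p:np.hypot(q[:,0]-p[0],q[:,1]-p[1])-44.5,q[:,:2].mean(0),loss='soft_l1')
        print(n,'bowl',len(q),r.x.round(1),'ztop',zt.round(1),'cost',round(r.cost/len(q),2))
    return
E
python3 - <<'E'
from h import *
to(392,281.5,46,114.2); bowl('b1')
c=np.load('b1s.npz'); cv2.imwrite('pics/b1s.png',cv2.resize(c['image'][220:370,240:400],None,fx=4,fy=4,interpolation=cv2.INTER_CUBIC))
E
```

```text
t 26.0167 at [391.8 281.2  60.9] yaw 114.39 open 12.6 F [ 1.   0.5 -1.6] j6 11.3 dp [ 0.0011  0.002  -0.0993] rot -0.0021
top bowl 125 [490.7 323.9] ztop 61.9 cost 0.88
side bowl 189 [492.6 328.2] ztop 62.6 cost 2.2
```

View pics/b1s.png

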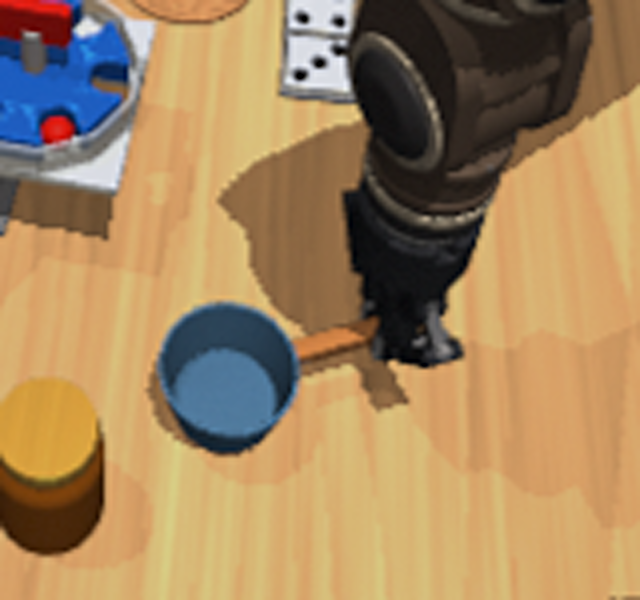

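Emit:
{"fn": "carry_out", "kwargs": {"commands": [{"dp": [0,-0.1,0],"delta_rot": [0,0,-0.03]},{"dp": [0,-0.22,0],"delta_rot": [0,0,-0.08]},{"dp": [0,-0.36,0],"delta_rot": [0,0,-0.13]},{"dp": [0,-0.5,0],"delta_rot": [0,0,-0.19]},{"dp": [0,-0.64,0],"delta_rot": [0,0,-0.25]},{"dp": [0,-0.76,0],"delta_rot": [0,0,-0.3]},{"dp": [0,-0.79,0],"delta_rot": [0,0,-0.31]},{"dp": [0,-0.79,0],"delta_rot": [0,0,-0.31]}]}}

```text
time_s: 26.78
ee_pos: [391.5, 161.7, 60.5]
tcp_rot: [[-0.0, 0.063, 0.998], [-0.0, 0.998, -0.063], [-1.0, -0.0, -0.0]]
wrist_force: [-1.1, -0.3, -1.3]
opening: 12.7
```

```bash
python3 - <<'E'
from h import *
to(481.7,156.7,60,86.5); bowl('b2',62)
E
```

```text
t 26.7833 at [391.5 161.7  60.5] yaw 86.41 open 12.7 F [-1.1 -0.3 -1.3] j6 26.0 dp [ 0.6013 -0.0336 -0.0034] rot 0.0010
top bowl 105 [500.1 152.6] ztop 63.6 cost 0.83
side bowl 122 [502.6 157.2] ztop 64.0 cost 1.85
```

Emit:
{"fn": "carry_out", "kwargs": {"commands": [{"dp": [0.1,-0.01,0],"delta_rot": [0,0,0]},{"dp": [0.22,-0.02,0],"delta_rot": [0,0,0]},{"dp": [0.34,-0.03,0],"delta_rot": [0,0,0]},{"dp": [0.46,-0.034,0],"delta_rot": [0,0,0]},{"dp": [0.56,-0.034,0],"delta_rot": [0,0,0]},{"dp": [0.6,-0.034,0],"delta_rot": [0,0,0]},{"dp": [0.6,-0.034,0],"delta_rot": [0,0,0]}]}}

```text
time_s: 27.47
ee_pos: [482.9, 158.5, 60.4]
tcp_rot: [[0.0, 0.06, 0.998], [0.0, 0.998, -0.06], [-1.0, 0.0, 0.0]]
wrist_force: [-0.1, 0.0, -1.7]
opening: 12.6
```

Emit:
{"fn": "carry_out", "kwargs": {"commands": [{"dp": [0,0,-0.03],"delta_rot": [0,0,0]},{"dp": [0,0,-0.06],"delta_rot": [0,0,0]},{"dp": [0,0,-0.085],"delta_rot": [0,0,0]},{"dp": [0,0,-0.095],"delta_rot": [0,0,0]},{"dp": [0,0,-0.095],"delta_rot": [0,0,0]}]}}

```text
time_s: 27.88
ee_pos: [480.5, 157.7, 46.6]
tcp_rot: [[-0.001, 0.061, 0.998], [0.0, 0.998, -0.061], [-1.0, 0.0, -0.001]]
wrist_force: [-3.7, -0.3, 5.7]
opening: 12.7
```

```bash
python3 - <<'E'
from h import *
to(481.7,156.7,46,86.5); bowl('b3',50)
c=np.load('b3t.npz'); cv2.imwrite('pics/b3t.png',cv2.resize(c['image'][130:280,100:260],None,fx=4,fy=4,interpolation=cv2.INTER_CUBIC))
c=np.load('b3s.npz'); cv2.imwrite('pics/b3s.png',cv2.resize(c['image'][180:300,180:360],None,fx=4,fy=4,interpolation=cv2.INTER_CUBIC))
E
```

```text
t 27.8833 at [480.5 157.7  46.6] yaw 86.53 open 12.7 F [-3.7 -0.3  5.7] j6 21.6 dp [ 0.0083 -0.0065 -0.0038] rot -0.0003
top bowl 28 [513.8 161.8] ztop 51.1 cost 8.39
side bowl 52 [591.9 152.5] ztop 52.0 cost 4.88
```

View pics/b3t.png

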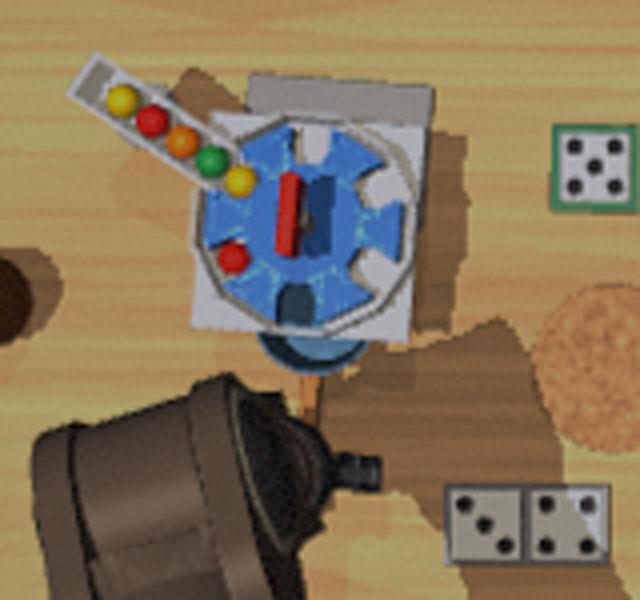

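View pics/b3s.png

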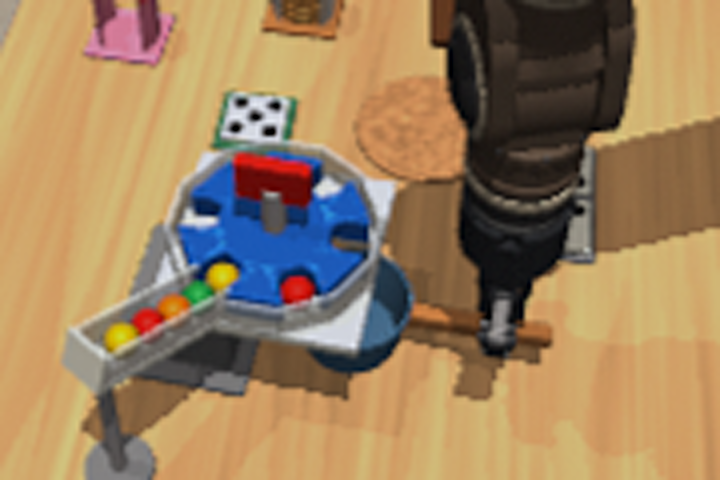

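Emit:
{"fn": "carry_out", "kwargs": {"commands": [{"dp": [0,0,0],"delta_rot": [0,0,0]},{"dp": [0,0,0],"delta_rot": [0,0,0]},{"dp": [0,0,0],"delta_rot": [0,0,0]},{"dp": [0,0,0],"delta_rot": [0,0,0]},{"dp": [0,0,0],"delta_rot": [0,0,0]}], "gripper": 0.5}}

```text
time_s: 28.4
ee_pos: [481.9, 157.5, 46.4]
tcp_rot: [[0.0, 0.061, 0.998], [-0.0, 0.998, -0.061], [-1.0, -0.0, 0.0]]
wrist_force: [-0.2, -0.2, -0.8]
opening: 42.5
```

Emit:
{"fn": "carry_out", "kwargs": {"commands": [{"dp": [0,0,0.1],"delta_rot": [0,0,0]},{"dp": [0,0,0.3],"delta_rot": [0,0,0]},{"dp": [0,0,0.5],"delta_rot": [0,0,0]},{"dp": [0,0,0.75],"delta_rot": [0,0,0]},{"dp": [0,0,1],"delta_rot": [0,0,0]},{"dp": [0,0,1],"delta_rot": [0,0,0]},{"dp": [0,0,1],"delta_rot": [0,0,0]}]}}

```text
time_s: 28.98
ee_pos: [483.2, 158.0, 198.9]
tcp_rot: [[0.005, 0.061, 0.998], [0.002, 0.998, -0.061], [-1.0, 0.002, 0.005]]
wrist_force: [-0.1, -0.2, -0.4]
opening: 42.3
```

Emit:
{"fn": "carry_out", "kwargs": {"commands": [{"dp": [0,0,0.25],"delta_rot": [0,0,0]},{"dp": [0,0,0.45],"delta_rot": [0,0,0]},{"dp": [0.2,0,0.45],"delta_rot": [0,0,0]},{"dp": [0.4,-0.05,0.45],"delta_rot": [0,0,0]},{"dp": [0.6,-0.06,0.45],"delta_rot": [0,0,0]},{"dp": [0.8,-0.06,0.45],"delta_rot": [0,0,0]},{"dp": [1,-0.06,0.45],"delta_rot": [0,0,0]},{"dp": [1,-0.06,0.45],"delta_rot": [0,0,0]}]}}

```text
time_s: 29.65
ee_pos: [635.5, 148.1, 258.7]
tcp_rot: [[-0.004, 0.063, 0.998], [-0.001, 0.998, -0.063], [-1.0, -0.002, -0.004]]
wrist_force: [-0.9, -0.6, -1.1]
opening: 42.4
```

```bash
python3 - <<'E'
from h import *
to(645,148,230,87); bowl('b4',50)
c=np.load('b4t.npz'); cv2.imwrite('pics/b4t.png',cv2.resize(c['image'][130:280,100:260],None,fx=4,fy=4,interpolation=cv2.INTER_CUBIC))
c=np.load('b4s.npz'); cv2.imwrite('pics/b4s.png',cv2.resize(c['image'][180:300,180:360],None,fx=4,fy=4,interpolation=cv2.INTER_CUBIC))
E
```

```text
t 29.65 at [635.5 148.1 258.7] yaw 86.41 open 42.4 F [-0.9 -0.6 -1.1] j6 16.7 dp [ 0.0636 -0.0007 -0.1915] rot 0.0066
top bowl 19 [591.  148.6] ztop 51.9 cost 0.3
side bowl 49 [592.7 152.5] ztop 51.6 cost 0.46
```

View pics/b4s.png

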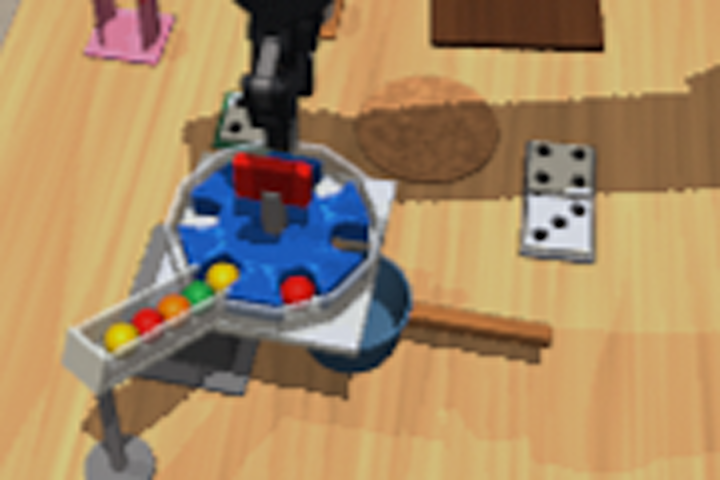

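Emit:
{"fn": "carry_out", "kwargs": {"commands": [{"dp": [0.06,0,-0.1],"delta_rot": [0,0,0.006]},{"dp": [0.06,0,-0.25],"delta_rot": [0,0,0.006]},{"dp": [0.06,0,-0.35],"delta_rot": [0,0,0.006]},{"dp": [0.06,0,-0.42],"delta_rot": [0,0,0.006]},{"dp": [0.06,0,-0.48],"delta_rot": [0,0,0.006]},{"dp": [0.06,0,-0.505],"delta_rot": [0,0,0.006]},{"dp": [0.06,0,-0.505],"delta_rot": [0,0,0.006]},{"dp": [0.06,0,-0.505],"delta_rot": [0,0,0.006]}]}}

```text
time_s: 30.42
ee_pos: [640.7, 148.6, 189.0]
tcp_rot: [[0.001, 0.052, 0.999], [0.0, 0.999, -0.052], [-1.0, 0.0, 0.001]]
wrist_force: [-0.1, 0.7, 0.6]
opening: 42.6
```

```bash
python3 - <<'E'
from h import *
to(645,148,182.5,87)
c=shot('side','k1'); cv2.imwrite('pics/k1.png',cv2.resize(c['image'][180:300,180:340],None,fx=4,fy=4,interpolation=cv2.INTER_CUBIC))
E
```

```text
t 30.4167 at [640.7 148.6 189. ] yaw 87.04 open 42.6 F [-0.1  0.7  0.6] j6 16.0 dp [ 0.0285 -0.0043 -0.0431] rot -0.0004
```

View pics/k1.png

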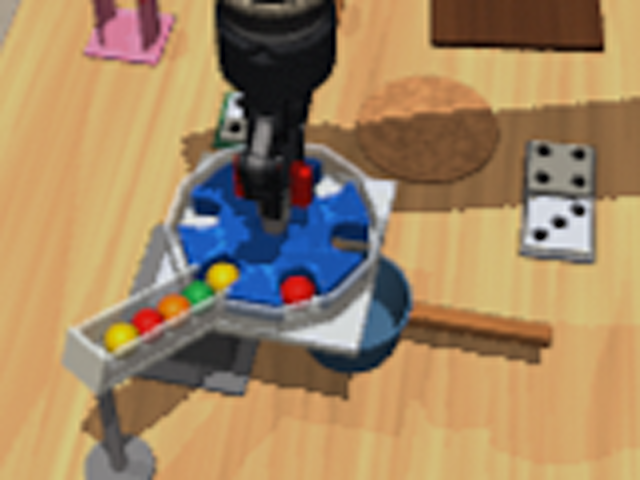

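Emit:
{"fn": "carry_out", "kwargs": {"commands": [{"dp": [0.028,-0.004,-0.04],"delta_rot": [0,0,0]},{"dp": [0.028,-0.004,-0.04],"delta_rot": [0,0,0]},{"dp": [0.028,-0.004,-0.04],"delta_rot": [0,0,0]}]}}

```text
time_s: 30.72
ee_pos: [645.2, 147.9, 182.0]
tcp_rot: [[-0.0, 0.052, 0.999], [-0.0, 0.999, -0.052], [-1.0, -0.0, -0.0]]
wrist_force: [0.5, -0.2, 0.0]
opening: 42.5
```

Emit:
{"fn": "carry_out", "kwargs": {"commands": [{"dp": [0,0,0],"delta_rot": [0,0,0]},{"dp": [0,0,0],"delta_rot": [0,0,0]},{"dp": [0,0,0],"delta_rot": [0,0,0]},{"dp": [0,0,0],"delta_rot": [0,0,0]},{"dp": [0,0,0],"delta_rot": [0,0,0]},{"dp": [0,0,0],"delta_rot": [0,0,0]},{"dp": [0,0,0],"delta_rot": [0,0,0]}], "gripper": 0, "newtons": 40}}

```text
time_s: 31.3
ee_pos: [645.1, 148.6, 182.5]
tcp_rot: [[0.001, 0.051, 0.999], [0.001, 0.999, -0.051], [-1.0, 0.001, 0.0]]
wrist_force: [-0.7, 5.0, 2.1]
opening: 15.4
```

```bash
python3 - <<'E'
from h import *
to(645,148,182.5,87); print(get_obs()['torque'])
E
```

```text
t 31.3 at [645.1 148.6 182.5] yaw 87.05 open 15.4 F [-0.7  5.   2.1] j6 15.9 dp [-0.0005 -0.0038 -0.0001] rot -0.0006
[ 1.04020662 -0.00695243  0.06816475]
```

Emit:
{"fn": "carry_out", "kwargs": {"commands": [{"dp": [0,0.008,0],"delta_rot": [0,0,0]},{"dp": [0,0.008,0],"delta_rot": [0,0,0]},{"dp": [0,0.008,0],"delta_rot": [0,0,0]},{"dp": [0,0.008,0],"delta_rot": [0,0,0]}]}}

```text
time_s: 31.63
ee_pos: [645.1, 148.7, 182.5]
tcp_rot: [[0.0, 0.052, 0.999], [-0.001, 0.999, -0.052], [-1.0, -0.001, 0.001]]
wrist_force: [-0.8, 0.0, 4.5]
opening: 15.8
```

```bash
python3 - <<'E'
from h import *
c=shot('side','k2'); cv2.imwrite('pics/k2.png',cv2.resize(c['image'][190:260,200:290],None,fx=8,fy=8,interpolation=cv2.INTER_CUBIC))
c=shot('top','k2t'); cv2.imwrite('pics/k2t.png',cv2.resize(c['image'][140:230,130:230],None,fx=6,fy=6,interpolation=cv2.INTER_CUBIC))
E
```

```text
(no output)
```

View pics/k2.png

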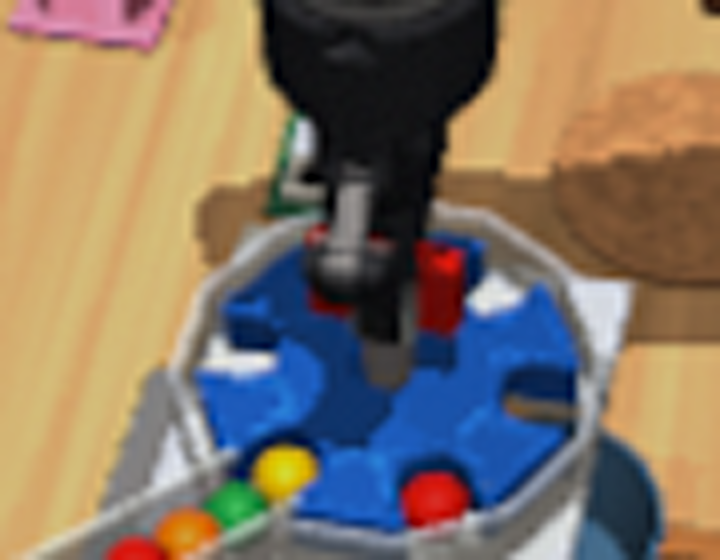

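View pics/k2t.png

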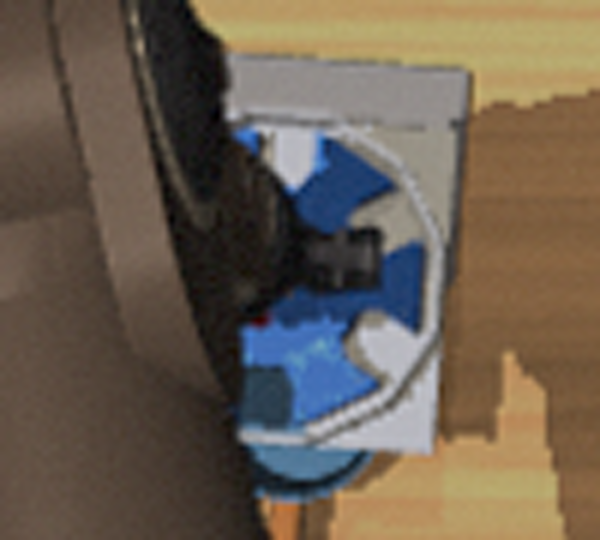

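Emit:
{"fn": "carry_out", "kwargs": {"commands": [{"dp": [0,0,0],"delta_rot": [0,0,0]},{"dp": [0,0,0],"delta_rot": [0,0,0]},{"dp": [0,0,0.05],"delta_rot": [0,0,0]},{"dp": [0,0,0.055],"delta_rot": [0,0,0]},{"dp": [0,0,0.055],"delta_rot": [0,0,0]}], "gripper": 0.4}}

```text
time_s: 32.15
ee_pos: [645.2, 149.2, 191.1]
tcp_rot: [[0.001, 0.052, 0.999], [0.0, 0.999, -0.052], [-1.0, 0.0, 0.001]]
wrist_force: [0.4, -0.2, -0.8]
opening: 34.1
```

Emit:
{"fn": "carry_out", "kwargs": {"commands": [{"dp": [0,0,0],"delta_rot": [0,0,0]},{"dp": [0,0,0],"delta_rot": [0,0,0]},{"dp": [0,0,0],"delta_rot": [0,0,0]},{"dp": [0,0,0],"delta_rot": [0,0,0]},{"dp": [0,0,0],"delta_rot": [0,0,0]},{"dp": [0,0,0],"delta_rot": [0,0,0]},{"dp": [0,0,0],"delta_rot": [0,0,0]}], "gripper": 0}}

```text
time_s: 32.73
ee_pos: [645.1, 148.8, 191.7]
tcp_rot: [[0.002, 0.052, 0.999], [-0.0, 0.999, -0.052], [-1.0, -0.0, 0.002]]
wrist_force: [-1.3, -2.5, 6.5]
opening: 11.3
```

Emit:
{"fn": "carry_out", "kwargs": {"commands": [{"dp": [0,0,0],"delta_rot": [0,0,0.055]},{"dp": [0,0,0],"delta_rot": [0,0,0.11]},{"dp": [0,0,0],"delta_rot": [0,0,0.165]},{"dp": [0,0,0],"delta_rot": [0,0,0.22]},{"dp": [0,0,0],"delta_rot": [0,0,0.275]},{"dp": [0,0,0],"delta_rot": [0,0,0.333]}]}}

```text
time_s: 33.23
ee_pos: [645.8, 147.8, 192.3]
tcp_rot: [[0.003, -0.442, 0.897], [0.0, 0.897, 0.442], [-1.0, -0.001, 0.003]]
wrist_force: [-0.8, -1.2, 8.7]
opening: 11.1
```

Emit:
{"fn": "carry_out", "kwargs": {"commands": [{"dp": [0,0,0],"delta_rot": [0,0,0.055]},{"dp": [0,0,0],"delta_rot": [0,0,0.11]},{"dp": [0,0,0],"delta_rot": [0,0,0.165]},{"dp": [0,0,0],"delta_rot": [0,0,0.22]},{"dp": [0,0,0],"delta_rot": [0,0,0.275]},{"dp": [0,0,0],"delta_rot": [0,0,0.333]},{"dp": [0,0,0],"delta_rot": [0,0,0.333]},{"dp": [0,0,0],"delta_rot": [0,0,0.333]}]}}

```text
time_s: 33.9
ee_pos: [646.2, 147.9, 192.2]
tcp_rot: [[0.004, -0.838, 0.546], [-0.002, 0.546, 0.838], [-1.0, -0.004, 0.001]]
wrist_force: [0.7, -6.1, 7.5]
opening: 10.7
```

```bash
python3 - <<'E'
from h import *
to(645,148.5,191,147);print(get_obs()['torque'])
c=shot('side','k3'); cv2.imwrite('pics/k3.png',cv2.resize(c['image'][180:300,180:330],None,fx=5,fy=5,interpolation=cv2.INTER_CUBIC))
E
```

```text
t 33.9 at [646.2 147.9 192.2] yaw 146.91 open 10.7 F [ 0.7 -6.1  7.5] j6 -44.0 dp [-0.008   0.0042 -0.0082] rot 0.0010
[-0.78345342 -0.40294761  0.05566   ]
```

View pics/k3.png

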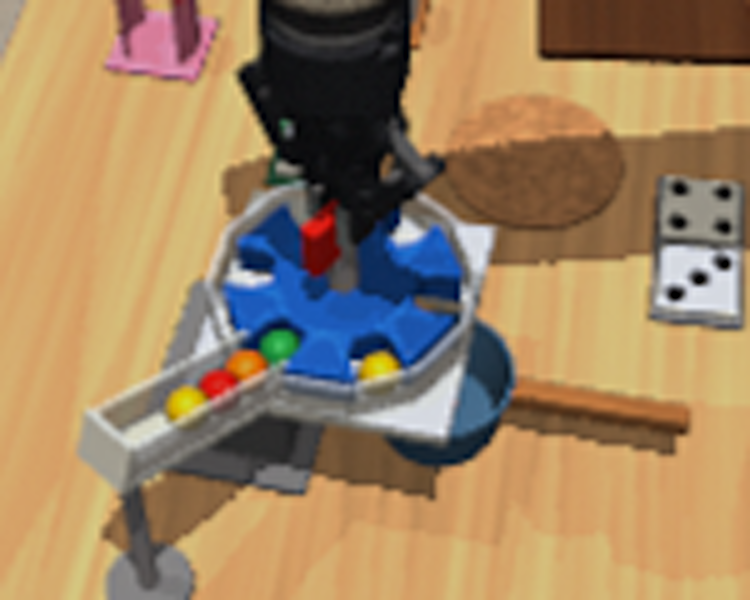

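Emit:
{"fn": "carry_out", "kwargs": {"commands": [{"dp": [0,0,0],"delta_rot": [0,0,0.055]},{"dp": [0,0,0],"delta_rot": [0,0,0.11]},{"dp": [0,0,0],"delta_rot": [0,0,0.165]},{"dp": [0,0,0],"delta_rot": [0,0,0.22]},{"dp": [0,0,0],"delta_rot": [0,0,0.275]},{"dp": [0,0,0],"delta_rot": [0,0,0.333]}]}}

```text
time_s: 34.45
ee_pos: [646.6, 147.3, 192.3]
tcp_rot: [[0.005, -0.999, 0.051], [-0.003, 0.051, 0.999], [-1.0, -0.005, -0.003]]
wrist_force: [4.5, -7.1, 7.0]
opening: 10.7
```

Emit:
{"fn": "carry_out", "kwargs": {"commands": [{"dp": [0,0,0],"delta_rot": [0,0,0.055]},{"dp": [0,0,0],"delta_rot": [0,0,0.11]},{"dp": [0,0,0],"delta_rot": [0,0,0.165]},{"dp": [0,0,0],"delta_rot": [0,0,0.22]},{"dp": [0,0,0],"delta_rot": [0,0,0.275]},{"dp": [0,0,0],"delta_rot": [0,0,0.333]},{"dp": [0,0,0],"delta_rot": [0,0,0.333]},{"dp": [0,0,0],"delta_rot": [0,0,0.333]}]}}

```text
time_s: 35.12
ee_pos: [647.3, 147.5, 192.3]
tcp_rot: [[0.006, -0.892, -0.451], [-0.003, -0.451, 0.892], [-1.0, -0.004, -0.005]]
wrist_force: [5.1, -6.9, 6.3]
opening: 10.8
```

```bash
python3 - <<'E'
from h import *
to(645,148.5,191,207);print(get_obs()['torque'])
c=shot('side','k4'); cv2.imwrite('pics/k4.png',cv2.resize(c['image'][180:300,180:330],None,fx=5,fy=5,interpolation=cv2.INTER_CUBIC))
E
```

```text
t 35.1167 at [647.3 147.5 192.3] yaw -153.17 open 10.8 F [ 5.1 -6.9  6.3] j6 -103.9 dp [-0.0152  0.0067 -0.0084] rot 0.0019
[-1.11993984 -0.90242573 -0.01868994]
```

View pics/k4.png

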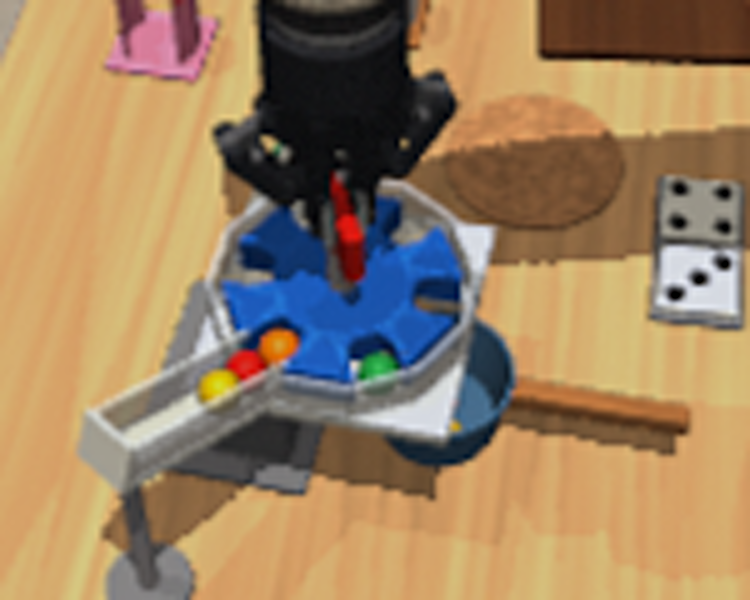

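Emit:
{"fn": "carry_out", "kwargs": {"commands": [{"dp": [0,0,0],"delta_rot": [0,0,0]},{"dp": [0,0,0],"delta_rot": [0,0,0]},{"dp": [0,0,0],"delta_rot": [0,0,0]},{"dp": [0,0,0.15],"delta_rot": [0,0,0]},{"dp": [0,0,0.35],"delta_rot": [0,0,0]},{"dp": [-0.012,0.004,0.35],"delta_rot": [0,0,0]},{"dp": [-0.012,0.004,0.35],"delta_rot": [0,0,0]}], "gripper": 0.4}}

```text
time_s: 35.75
ee_pos: [643.6, 150.3, 244.6]
tcp_rot: [[0.003, -0.891, -0.453], [0.001, -0.453, 0.892], [-1.0, -0.003, -0.0]]
wrist_force: [-0.6, 0.6, -0.1]
opening: 34.0
```

Emit:
{"fn": "carry_out", "kwargs": {"commands": [{"dp": [0,0,0],"delta_rot": [0,0,-0.08]},{"dp": [0,0,0],"delta_rot": [0,0,-0.16]},{"dp": [0,0,0],"delta_rot": [0,0,-0.24]},{"dp": [0,0,0],"delta_rot": [0,0,-0.32]},{"dp": [0,0,0],"delta_rot": [0,0,-0.4]},{"dp": [0,0,0],"delta_rot": [0,0,-0.48]},{"dp": [0,0,0],"delta_rot": [0,0,-0.56]},{"dp": [0,0,0],"delta_rot": [0,0,-0.63]}]}}

```text
time_s: 36.42
ee_pos: [642.6, 149.9, 241.2]
tcp_rot: [[-0.003, -0.865, 0.502], [-0.0, 0.502, 0.865], [-1.0, 0.002, -0.002]]
wrist_force: [0.5, 1.0, 0.4]
opening: 34.0
```

Emit:
{"fn": "carry_out", "kwargs": {"commands": [{"dp": [0,0,0],"delta_rot": [0,0,-0.08]},{"dp": [0,0,0],"delta_rot": [0,0,-0.16]},{"dp": [0,0,0],"delta_rot": [0,0,-0.24]},{"dp": [0,0,0],"delta_rot": [0,0,-0.32]},{"dp": [0,0,0],"delta_rot": [0,0,-0.4]},{"dp": [0,0,0],"delta_rot": [0,0,-0.48]},{"dp": [0,0,0],"delta_rot": [0,0,-0.56]},{"dp": [0,0,0],"delta_rot": [0,0,-0.63]}]}}

```text
time_s: 37.08
ee_pos: [642.6, 149.9, 241.2]
tcp_rot: [[-0.003, -0.055, 0.998], [-0.0, 0.998, 0.055], [-1.0, -0.0, -0.003]]
wrist_force: [-0.4, 0.7, -0.2]
opening: 34.0
```

Emit:
{"fn": "carry_out", "kwargs": {"commands": [{"dp": [0,0,0],"delta_rot": [0,0,-0.08]},{"dp": [0,0,0],"delta_rot": [0,0,-0.16]},{"dp": [0,0,0],"delta_rot": [0,0,-0.24]},{"dp": [0,0,0],"delta_rot": [0,0,-0.32]},{"dp": [0,0,0],"delta_rot": [0,0,-0.4]},{"dp": [0,0,0],"delta_rot": [0,0,-0.48]},{"dp": [0,0,0],"delta_rot": [0,0,-0.56]},{"dp": [0,0,0],"delta_rot": [0,0,-0.63]}]}}

```text
time_s: 37.75
ee_pos: [642.6, 149.9, 241.2]
tcp_rot: [[-0.003, 0.804, 0.595], [-0.0, 0.595, -0.804], [-1.0, -0.002, -0.001]]
wrist_force: [-0.1, -0.1, 0.4]
opening: 33.8
```

```bash
python3 - <<'E'
from h import *
to(645,148.5,192,27)
c=shot('side','k5'); cv2.imwrite('pics/k5.png',cv2.resize(c['image'][180:300,180:330],None,fx=5,fy=5,interpolation=cv2.INTER_CUBIC))
Q=cloud(c);im=c['image']
red=((im[...,2]>100)&(im[...,1]<60)&(im[...,0]<70)); q=Q[red&(Q[...,2]>165)&(Q[...,2]<205)]
print(len(q),cv2.minAreaRect(q[:,:2].astype(np.float32)))
E
```

```text
t 37.75 at [642.6 149.9 241.2] yaw 36.48 open 33.8 F [-0.1 -0.1  0.4] j6 66.6 dp [ 0.0163 -0.0092 -0.3278] rot -0.1053
70 ((646.254638671875, 151.51141357421875), (10.649985313415527, 52.24787902832031), 28.546110153198242)
```

View pics/k5.png

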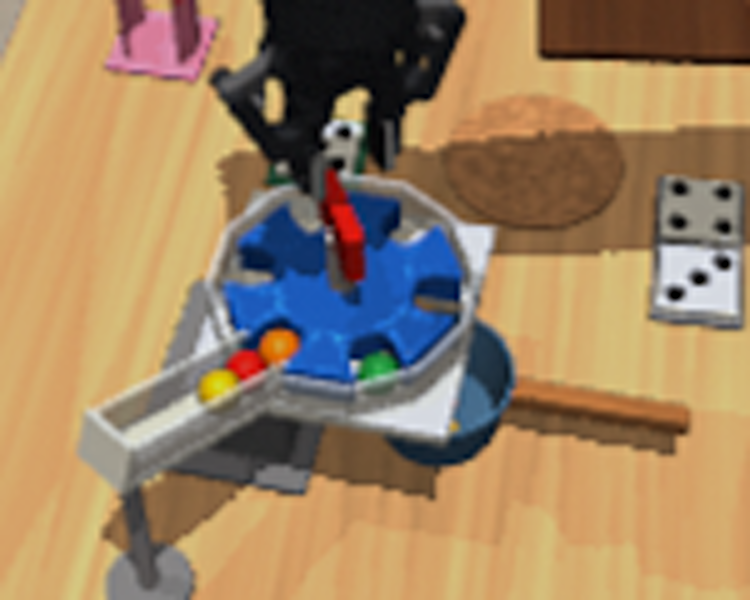

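Emit:
{"fn": "carry_out", "kwargs": {"commands": [{"dp": [0.018,-0.009,0],"delta_rot": [0,0,-0.06]},{"dp": [0.018,-0.009,0],"delta_rot": [0,0,-0.105]},{"dp": [0.018,-0.009,0],"delta_rot": [0,0,-0.105]},{"dp": [0.018,-0.009,-0.1],"delta_rot": [0,0,-0.105]},{"dp": [0.018,-0.009,-0.2],"delta_rot": [0,0,-0.105]},{"dp": [0.018,-0.009,-0.28],"delta_rot": [0,0,-0.105]},{"dp": [0.018,-0.009,-0.325],"delta_rot": [0,0,-0.105]},{"dp": [0.018,-0.009,-0.325],"delta_rot": [0,0,-0.105]}]}}

```text
time_s: 38.47
ee_pos: [644.8, 148.3, 191.7]
tcp_rot: [[-0.004, 0.887, 0.462], [-0.001, 0.462, -0.887], [-1.0, -0.004, -0.001]]
wrist_force: [-0.1, -0.1, -0.6]
opening: 34.4
```

Emit:
{"fn": "carry_out", "kwargs": {"commands": [{"dp": [0,0,0],"delta_rot": [0,0,0]},{"dp": [0,0,0],"delta_rot": [0,0,0]},{"dp": [0,0,0],"delta_rot": [0,0,0]},{"dp": [0,0,0],"delta_rot": [0,0,0]},{"dp": [0,0,0],"delta_rot": [0,0,0]},{"dp": [0,0,0],"delta_rot": [0,0,0]},{"dp": [0,0,0],"delta_rot": [0,0,0]}], "gripper": 0}}

```text
time_s: 39.05
ee_pos: [646.6, 148.8, 194.9]
tcp_rot: [[0.002, 0.888, 0.46], [0.001, 0.46, -0.888], [-1.0, 0.002, 0.0]]
wrist_force: [3.7, 2.7, 0.6]
opening: 11.3
```

```bash
python3 - <<'E'
from h import *
to(645,148.5,191,27);print(get_obs()['torque'])
E
```

```text
t 39.05 at [646.6 148.8 194.9] yaw 27.38 open 11.3 F [3.7 2.7 0.6] j6 75.6 dp [-0.0104 -0.002  -0.0262] rot -0.0042
[ 0.532838   -0.6976937   0.02285934]
```

Emit:
{"fn": "carry_out", "kwargs": {"commands": [{"dp": [0,0,0],"delta_rot": [0,0,0.055]},{"dp": [0,0,0],"delta_rot": [0,0,0.11]},{"dp": [0,0,0],"delta_rot": [0,0,0.165]},{"dp": [0,0,0],"delta_rot": [0,0,0.22]},{"dp": [0,0,0],"delta_rot": [0,0,0.275]},{"dp": [0,0,0],"delta_rot": [0,0,0.333]}]}}

```text
time_s: 39.55
ee_pos: [646.5, 148.6, 195.0]
tcp_rot: [[0.002, 0.537, 0.844], [0.001, 0.844, -0.537], [-1.0, 0.002, 0.001]]
wrist_force: [3.4, 2.9, 1.0]
opening: 11.0
```

Emit:
{"fn": "carry_out", "kwargs": {"commands": [{"dp": [0,0,0],"delta_rot": [0,0,0.055]},{"dp": [0,0,0],"delta_rot": [0,0,0.11]},{"dp": [0,0,0],"delta_rot": [0,0,0.165]},{"dp": [0,0,0],"delta_rot": [0,0,0.22]},{"dp": [0,0,0],"delta_rot": [0,0,0.275]},{"dp": [0,0,0],"delta_rot": [0,0,0.333]},{"dp": [0,0,0],"delta_rot": [0,0,0.333]},{"dp": [0,0,0],"delta_rot": [0,0,0.333]}]}}

```text
time_s: 40.22
ee_pos: [646.4, 148.5, 194.9]
tcp_rot: [[0.002, 0.05, 0.999], [0.0, 0.999, -0.05], [-1.0, 0.0, 0.002]]
wrist_force: [4.4, 2.5, 1.9]
opening: 11.4
```

Emit:
{"fn": "carry_out", "kwargs": {"commands": [{"dp": [0,0,0],"delta_rot": [0,0,0.055]},{"dp": [0,0,0],"delta_rot": [0,0,0.11]},{"dp": [0,0,0],"delta_rot": [0,0,0.165]},{"dp": [0,0,0],"delta_rot": [0,0,0.22]},{"dp": [0,0,0],"delta_rot": [0,0,0.275]},{"dp": [0,0,0],"delta_rot": [0,0,0.333]}]}}

```text
time_s: 40.72
ee_pos: [646.7, 148.5, 195.1]
tcp_rot: [[0.002, -0.458, 0.889], [0.001, 0.889, 0.458], [-1.0, -0.0, 0.003]]
wrist_force: [3.4, 1.8, 3.1]
opening: 10.9
```

Emit:
{"fn": "carry_out", "kwargs": {"commands": [{"dp": [0,0,0],"delta_rot": [0,0,0.055]},{"dp": [0,0,0],"delta_rot": [0,0,0.11]},{"dp": [0,0,0],"delta_rot": [0,0,0.165]},{"dp": [0,0,0],"delta_rot": [0,0,0.22]},{"dp": [0,0,0],"delta_rot": [0,0,0.275]},{"dp": [0,0,0],"delta_rot": [0,0,0.333]},{"dp": [0,0,0],"delta_rot": [0,0,0.333]},{"dp": [0,0,0],"delta_rot": [0,0,0.333]}]}}

```text
time_s: 41.38
ee_pos: [646.7, 148.4, 195.1]
tcp_rot: [[0.002, -0.84, 0.543], [0.0, 0.543, 0.84], [-1.0, -0.002, 0.002]]
wrist_force: [4.4, 1.0, 2.0]
opening: 11.2
```

```bash
python3 - <<'E'
from h import *
to(645,148.5,191,147);print(get_obs()['torque'])
c=shot('side','k6'); cv2.imwrite('pics/k6.png',cv2.resize(c['image'][180:300,180:330],None,fx=5,fy=5,interpolation=cv2.INTER_CUBIC))
E
```

```text
t 41.3833 at [646.7 148.4 195.1] yaw 147.1 open 11.2 F [4.4 1.  2. ] j6 -44.2 dp [-0.0111  0.0003 -0.0273] rot -0.0011
[ 3.79265817e-01 -1.02291140e+00 -5.30811349e-05]
```

View pics/k6.png

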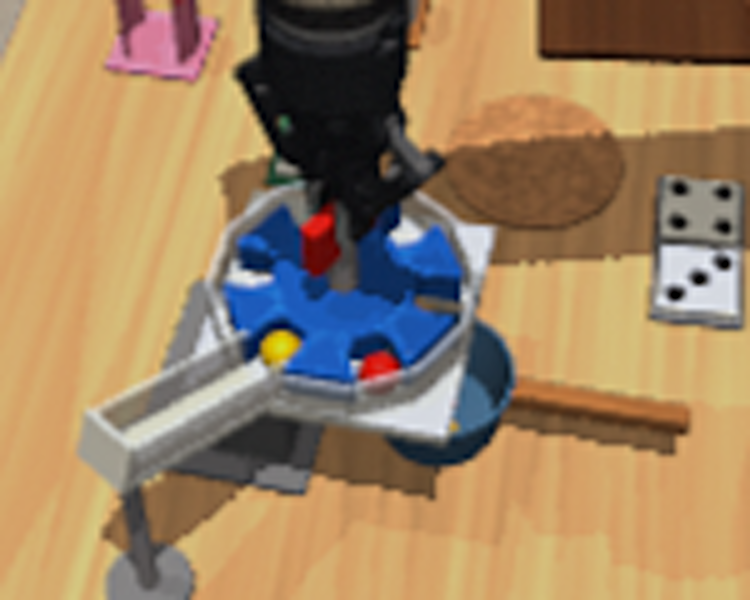

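Emit:
{"fn": "carry_out", "kwargs": {"commands": [{"dp": [0,0,0],"delta_rot": [0,0,0.055]},{"dp": [0,0,0],"delta_rot": [0,0,0.11]},{"dp": [0,0,0],"delta_rot": [0,0,0.165]},{"dp": [0,0,0],"delta_rot": [0,0,0.22]},{"dp": [0,0,0],"delta_rot": [0,0,0.275]},{"dp": [0,0,0],"delta_rot": [0,0,0.333]}]}}

```text
time_s: 41.93
ee_pos: [646.8, 148.4, 195.1]
tcp_rot: [[0.003, -0.999, 0.047], [0.001, 0.047, 0.999], [-1.0, -0.003, 0.001]]
wrist_force: [4.9, 1.4, 3.0]
opening: 11.2
```

Emit:
{"fn": "carry_out", "kwargs": {"commands": [{"dp": [0,0,0],"delta_rot": [0,0,0.055]},{"dp": [0,0,0],"delta_rot": [0,0,0.11]},{"dp": [0,0,0],"delta_rot": [0,0,0.165]},{"dp": [0,0,0],"delta_rot": [0,0,0.22]},{"dp": [0,0,0],"delta_rot": [0,0,0.275]},{"dp": [0,0,0],"delta_rot": [0,0,0.333]},{"dp": [0,0,0],"delta_rot": [0,0,0.333]},{"dp": [0,0,0],"delta_rot": [0,0,0.333]}]}}

```text
time_s: 42.6
ee_pos: [646.8, 148.4, 195.1]
tcp_rot: [[0.003, -0.891, -0.454], [0.001, -0.455, 0.891], [-1.0, -0.003, -0.001]]
wrist_force: [5.7, 1.6, 1.2]
opening: 10.9
```

Emit:
{"fn": "carry_out", "kwargs": {"commands": [{"dp": [0,0,0],"delta_rot": [0,0,0]},{"dp": [0,0,0],"delta_rot": [0,0,0]},{"dp": [0,0,0],"delta_rot": [0,0,0]},{"dp": [0,0,0.15],"delta_rot": [0,0,0]},{"dp": [0,0,0.35],"delta_rot": [0,0,0]},{"dp": [0,0,0.45],"delta_rot": [0,0,0]},{"dp": [0,0,0.45],"delta_rot": [0,0,0]}], "gripper": 0.4}}

```text
time_s: 43.18
ee_pos: [646.5, 148.5, 265.8]
tcp_rot: [[0.005, -0.89, -0.456], [0.001, -0.456, 0.89], [-1.0, -0.005, -0.001]]
wrist_force: [-0.1, -0.2, 0.9]
opening: 34.0
```

Emit:
{"fn": "carry_out", "kwargs": {"commands": [{"dp": [-0.2,0,0],"delta_rot": [0,0,-0.08]},{"dp": [-0.4,0,0],"delta_rot": [0,0,-0.16]},{"dp": [-0.6,0,0],"delta_rot": [0,0,-0.24]},{"dp": [-0.8,0,0],"delta_rot": [0,0,-0.32]},{"dp": [-1,0,0],"delta_rot": [0,0,-0.4]},{"dp": [-1,0,0],"delta_rot": [0,0,-0.48]},{"dp": [-1,0,0],"delta_rot": [0,0,-0.56]},{"dp": [-1,0,0],"delta_rot": [0,0,-0.63]}]}}

```text
time_s: 43.85
ee_pos: [494.5, 148.2, 261.2]
tcp_rot: [[-0.001, -0.867, 0.498], [-0.0, 0.498, 0.867], [-1.0, 0.001, -0.001]]
wrist_force: [0.0, 0.8, -0.2]
opening: 34.0
```

```bash
python3 - <<'E'
from h import *
to(481.7,157,120,86.5); bowl('b5',50)
c=np.load('b5s.npz'); cv2.imwrite('pics/k7.png',cv2.resize(c['image'][180:300,180:330],None,fx=5,fy=5,interpolation=cv2.INTER_CUBIC))
Q=cloud(c);im=c['image']
red=((im[...,2]>100)&(im[...,1]<60)&(im[...,0]<70)); q=Q[red&(Q[...,2]>165)&(Q[...,2]<205)]
print(len(q),cv2.minAreaRect(q[:,:2].astype(np.float32)))
E
```

```text
t 43.85 at [494.5 148.2 261.2] yaw 150.11 open 34.0 F [ 0.   0.8 -0.2] j6 -43.4 dp [-0.0855  0.0589 -0.9411] rot -0.7068
top bowl 19 [591.  148.7] ztop 50.7 cost 0.55
side bowl 53 [592.6 152.7] ztop 51.5 cost 0.59
70 ((645.9940185546875, 151.8097686767578), (10.863187789916992, 50.25398254394531), 27.607011795043945)
```

View pics/k7.png

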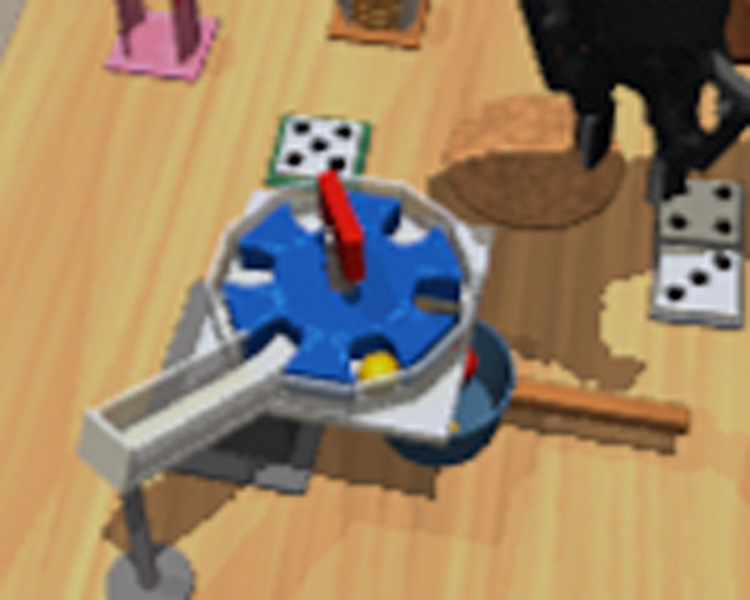

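Emit:
{"fn": "carry_out", "kwargs": {"commands": [{"dp": [-0.085,0.061,0],"delta_rot": [0,0,-0.08]},{"dp": [-0.085,0.061,0],"delta_rot": [0,0,-0.16]},{"dp": [-0.085,0.061,-0.1],"delta_rot": [0,0,-0.24]},{"dp": [-0.085,0.061,-0.2],"delta_rot": [0,0,-0.32]},{"dp": [-0.085,0.061,-0.4],"delta_rot": [0,0,-0.4]},{"dp": [-0.085,0.061,-0.6],"delta_rot": [0,0,-0.48]},{"dp": [-0.085,0.061,-0.8],"delta_rot": [0,0,-0.56]},{"dp": [-0.085,0.061,-0.94],"delta_rot": [0,0,-0.63]}]}}

```text
time_s: 44.62
ee_pos: [481.6, 157.0, 117.4]
tcp_rot: [[-0.003, -0.063, 0.998], [-0.001, 0.998, 0.063], [-1.0, -0.001, -0.003]]
wrist_force: [0.2, 0.3, -0.3]
opening: 34.0
```

Emit:
{"fn": "carry_out", "kwargs": {"commands": [{"dp": [0,0,0],"delta_rot": [0,0,-0.078]},{"dp": [0,0,0],"delta_rot": [0,0,-0.078]}]}}

```text
time_s: 44.78
ee_pos: [481.5, 156.9, 118.3]
tcp_rot: [[-0.005, 0.057, 0.998], [-0.002, 0.998, -0.057], [-1.0, -0.002, -0.004]]
wrist_force: [-0.2, -1.0, -0.1]
opening: 34.3
```

```bash
python3 - <<'E'
from h import *
to(481.7,157.3,46,86.5)
c=shot('side','h1'); cv2.imwrite('pics/h1.png',cv2.resize(c['image'][200:300,230:350],None,fx=6,fy=6,interpolation=cv2.INTER_CUBIC))
Q=cloud(c); hs=cv2.cvtColor(c['image'],cv2.COLOR_BGR2HSV)
m=(Q[...,2]>38)&(Q[...,2]<56)&(hs[...,0]<16)&(hs[...,1]>120)&(abs(Q[...,1]-157)<25)&(Q[...,0]<560)&(Q[...,0]>430)
q=Q[m]; r=cv2.fitLine(q[:,:2].astype(np.float32),cv2.DIST_HUBER,0,.01,.01).ravel(); print(len(q),r,q.min(0),q.max(0), 'y at 482',r[3]+(482-r[2])*r[1]/r[0])
E
```

```text
t 44.7833 at [481.5 156.9 118.3] yaw 86.74 open 34.3 F [-0.2 -1.  -0.1] j6 21.3 dp [ 0.0011  0.0024 -0.4822] rot -0.0027
194 [ 9.9808913e-01 -6.1790623e-02  4.9361896e+02  1.6136423e+02] [442.72745158 148.8941248   38.35700985] [545.24707973 167.65275978  53.2581721 ] y at 482 162.08354
```

View pics/h1.png

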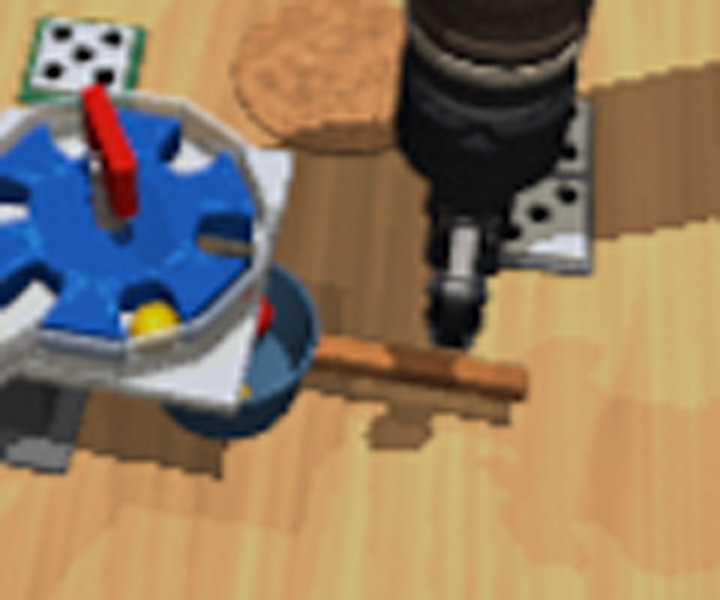

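Emit:
{"fn": "carry_out", "kwargs": {"commands": [{"dp": [0.002,0.003,-0.2],"delta_rot": [0,0,-0.002]},{"dp": [0.002,0.003,-0.38],"delta_rot": [0,0,-0.002]},{"dp": [0.002,0.003,-0.45],"delta_rot": [0,0,-0.002]},{"dp": [0.002,0.003,-0.482],"delta_rot": [0,0,-0.002]},{"dp": [0.002,0.003,-0.482],"delta_rot": [0,0,-0.002]},{"dp": [0.002,0.003,-0.482],"delta_rot": [0,0,-0.002]}]}}

```text
time_s: 45.33
ee_pos: [484.2, 158.2, 49.6]
tcp_rot: [[0.001, 0.058, 0.998], [0.0, 0.998, -0.058], [-1.0, 0.001, 0.001]]
wrist_force: [0.3, -1.0, -0.2]
opening: 34.5
```

Emit:
{"fn": "carry_out", "kwargs": {"commands": [{"dp": [0,0,0],"delta_rot": [0,0,0]},{"dp": [0,0,0],"delta_rot": [0,0,0]},{"dp": [0,0,0],"delta_rot": [0,0,0]},{"dp": [0,0,0],"delta_rot": [0,0,0]},{"dp": [0,0,0],"delta_rot": [0,0,0]},{"dp": [0,0,0],"delta_rot": [0,0,0]},{"dp": [0,0,0],"delta_rot": [0,0,0]},{"dp": [0,0,0],"delta_rot": [0,0,0]}], "gripper": 0, "newtons": 90}}

```text
time_s: 46.0
ee_pos: [484.1, 158.2, 49.3]
tcp_rot: [[0.002, 0.06, 0.998], [0.0, 0.998, -0.06], [-1.0, 0.001, 0.002]]
wrist_force: [-0.5, -0.3, 5.9]
opening: 12.5
```

Emit:
{"fn": "carry_out", "kwargs": {"commands": [{"dp": [0,0,0],"delta_rot": [0,0,0]},{"dp": [0,0,0.02],"delta_rot": [0,0,0]},{"dp": [0,0,0.05],"delta_rot": [0,0,0]},{"dp": [0,0,0.08],"delta_rot": [0,0,0]},{"dp": [0,0,0.1],"delta_rot": [0,0,0]},{"dp": [0,0,0.1],"delta_rot": [0,0,0]}]}}

```text
time_s: 46.5
ee_pos: [483.5, 158.1, 63.9]
tcp_rot: [[0.0, 0.06, 0.998], [0.0, 0.998, -0.06], [-1.0, 0.0, 0.0]]
wrist_force: [-0.2, 0.8, -2.1]
opening: 12.3
```

Emit:
{"fn": "carry_out", "kwargs": {"commands": [{"dp": [-0.03,0,0],"delta_rot": [0,0,0]},{"dp": [-0.08,0,0],"delta_rot": [0,0,0]},{"dp": [-0.15,0,0],"delta_rot": [0,0,0]},{"dp": [-0.24,0,0],"delta_rot": [0,0,0]},{"dp": [-0.33,0,0],"delta_rot": [0,0,0]},{"dp": [-0.42,0,0],"delta_rot": [0,0,0]},{"dp": [-0.48,0,0],"delta_rot": [0,0,0]},{"dp": [-0.5,0,0],"delta_rot": [0,0,0]}]}}

```text
time_s: 47.17
ee_pos: [406.1, 157.7, 63.1]
tcp_rot: [[-0.001, 0.059, 0.998], [-0.0, 0.998, -0.059], [-1.0, -0.0, -0.001]]
wrist_force: [-0.7, 0.0, -3.1]
opening: 12.5
```

```bash
python3 - <<'E'
from h import *
to(440,-60,60,86.5); bowl('b6',62)
for n in 'ts':
    c=np.load(f'b6{n}.npz'); im=c['image']; im=im[130:290,100:280] if n=='t' else im[180:320,200:360]
    cv2.imwrite(f'pics/b6{n}.png',cv2.resize(im,None,fx=4,fy=4,interpolation=cv2.INTER_CUBIC))
E
```

```text
t 47.1667 at [406.1 157.7  63.1] yaw 86.62 open 12.5 F [-0.7  0.  -3.1] j6 24.6 dp [ 0.2258 -1.4515 -0.0209] rot -0.0013
top bowl 100 [510.8 148.8] ztop 62.3 cost 0.86
side bowl 114 [513.8 152.6] ztop 63.4 cost 1.83
```

View pics/b6s.png

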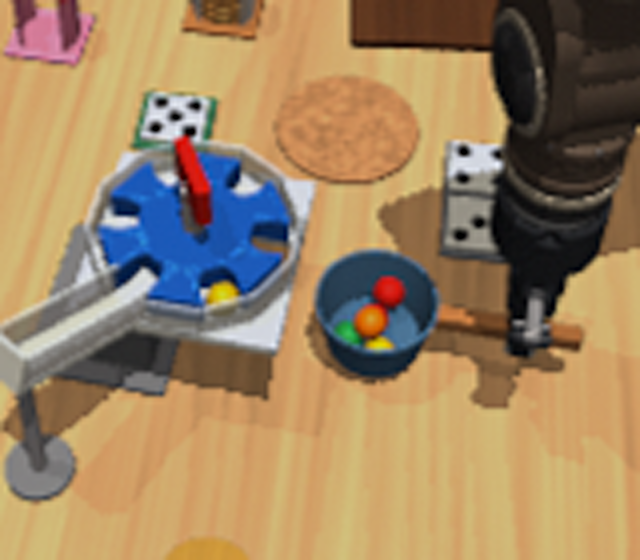

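View pics/b6t.png

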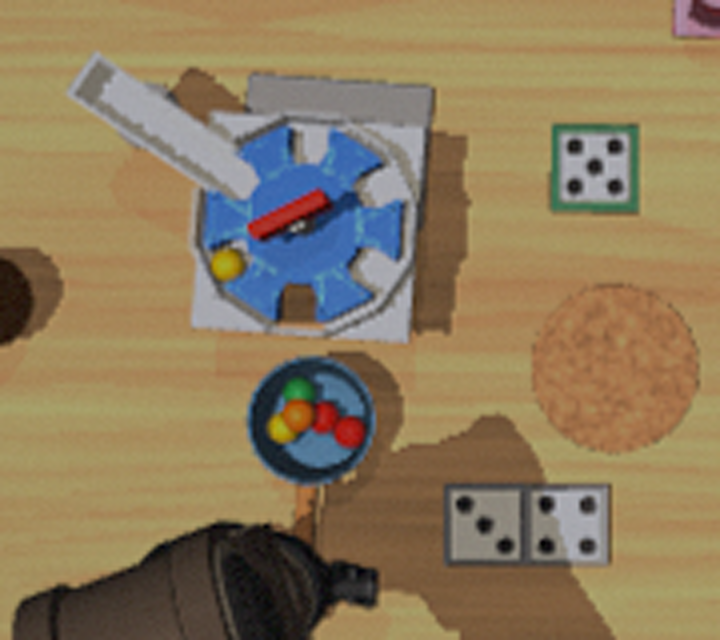

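Emit:
{"fn": "carry_out", "kwargs": {"commands": [{"dp": [0,-0.03,0],"delta_rot": [0,0,0]},{"dp": [0,-0.09,0],"delta_rot": [0,0,0]},{"dp": [0,-0.18,0],"delta_rot": [0,0,0]},{"dp": [0,-0.28,0],"delta_rot": [0,0,0]},{"dp": [0,-0.38,0],"delta_rot": [0,0,0]},{"dp": [0,-0.48,0],"delta_rot": [0,0,0]},{"dp": [0,-0.58,0],"delta_rot": [0,0,0]},{"dp": [0,-0.68,0],"delta_rot": [0,0,0]}]}}

```text
time_s: 47.93
ee_pos: [408.8, 54.5, 63.4]
tcp_rot: [[0.0, 0.06, 0.998], [-0.0, 0.998, -0.06], [-1.0, -0.0, 0.0]]
wrist_force: [-0.2, 0.3, -1.8]
opening: 12.1
```

Emit:
{"fn": "carry_out", "kwargs": {"commands": [{"dp": [0,-0.1,0],"delta_rot": [0,0,0]},{"dp": [0.02,-0.2,0],"delta_rot": [0,0,0]},{"dp": [0.05,-0.3,0],"delta_rot": [0,0,0]},{"dp": [0.09,-0.4,0],"delta_rot": [0,0,0]},{"dp": [0.13,-0.5,0],"delta_rot": [0,0,0]},{"dp": [0.17,-0.6,0],"delta_rot": [0,0,0]},{"dp": [0.21,-0.68,0],"delta_rot": [0,0,0]},{"dp": [0.23,-0.72,0],"delta_rot": [0,0,0]}]}}

```text
time_s: 48.6
ee_pos: [443.7, -54.2, 63.4]
tcp_rot: [[0.0, 0.062, 0.998], [-0.001, 0.998, -0.062], [-1.0, -0.001, 0.0]]
wrist_force: [0.4, -0.2, -2.2]
opening: 12.1
```

Emit:
{"fn": "carry_out", "kwargs": {"commands": [{"dp": [0.01,-0.02,0],"delta_rot": [0,0,0]},{"dp": [0.01,-0.03,0],"delta_rot": [0,0,0]},{"dp": [0.01,-0.03,0],"delta_rot": [0,0,0]},{"dp": [0.01,-0.03,0],"delta_rot": [0,0,0]}]}}

```text
time_s: 48.93
ee_pos: [444.0, -56.2, 63.3]
tcp_rot: [[-0.0, 0.059, 0.998], [0.0, 0.998, -0.059], [-1.0, 0.0, -0.0]]
wrist_force: [-0.7, -0.2, -1.7]
opening: 12.2
```

```bash
python3 - <<'E'
from h import *
to(443.8,-57,55,86.6); bowl('b7',62)
for n in 'ts':
    c=np.load(f'b7{n}.npz'); im=c['image']; im=im[160:320,170:350] if n=='t' else im[160:300,200:380]
    cv2.imwrite(f'pics/b7{n}.png',cv2.resize(im,None,fx=4,fy=4,interpolation=cv2.INTER_CUBIC))
E
```

```text
t 48.9333 at [444.  -56.2  63.3] yaw 86.6 open 12.2 F [-0.7 -0.2 -1.7] j6 -3.8 dp [-0.0016 -0.0054 -0.0552] rot -0.0000
top bowl 85 [548.8 -64.4] ztop 63.7 cost 0.78
side bowl 89 [551.2 -61.4] ztop 63.7 cost 1.66
```

View pics/b7t.png

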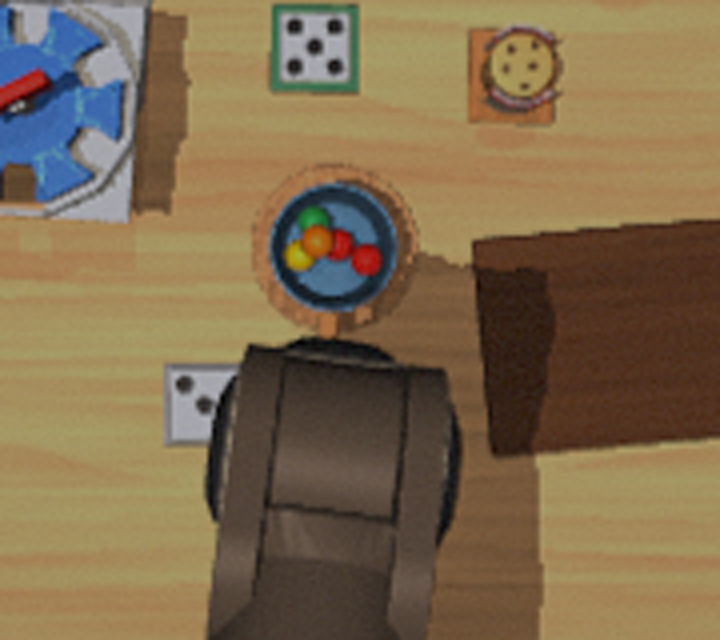

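View pics/b7s.png

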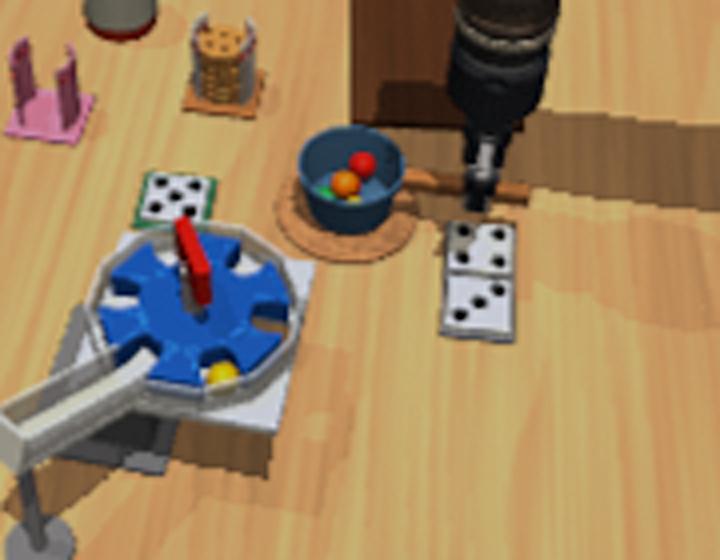

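Emit:
{"fn": "carry_out", "kwargs": {"commands": [{"dp": [0,-0.003,-0.015],"delta_rot": [0,0,0]},{"dp": [0,-0.003,-0.03],"delta_rot": [0,0,0]},{"dp": [0,-0.003,-0.045],"delta_rot": [0,0,0]},{"dp": [0,-0.003,-0.055],"delta_rot": [0,0,0]},{"dp": [0,-0.003,-0.055],"delta_rot": [0,0,0]},{"dp": [0,-0.003,-0.055],"delta_rot": [0,0,0]}]}}

```text
time_s: 49.53
ee_pos: [444.1, -56.7, 55.7]
tcp_rot: [[-0.0, 0.059, 0.998], [0.0, 0.998, -0.059], [-1.0, 0.0, -0.0]]
wrist_force: [-5.4, 1.2, 6.7]
opening: 12.3
```

Emit:
{"fn": "carry_out", "kwargs": {"commands": [{"dp": [0,0,0],"delta_rot": [0,0,0]},{"dp": [0,0,0],"delta_rot": [0,0,0]},{"dp": [0,0,0],"delta_rot": [0,0,0]},{"dp": [0,0,0],"delta_rot": [0,0,0]},{"dp": [0,0,0],"delta_rot": [0,0,0]}], "gripper": 0.5}}

```text
time_s: 49.95
ee_pos: [444.5, -57.0, 55.1]
tcp_rot: [[0.0, 0.06, 0.998], [-0.0, 0.998, -0.06], [-1.0, 0.0, 0.0]]
wrist_force: [0.9, -0.1, 0.2]
opening: 42.8
```

Emit:
{"fn": "carry_out", "kwargs": {"commands": [{"dp": [0,0,0.1],"delta_rot": [0,0,0]},{"dp": [0,0,0.25],"delta_rot": [0,0,0]},{"dp": [0,0,0.45],"delta_rot": [0,0,0]},{"dp": [0,0,0.7],"delta_rot": [0,0,0]},{"dp": [-0.3,0,1],"delta_rot": [0,0,0]},{"dp": [-0.8,0,1],"delta_rot": [0,0,0]},{"dp": [-1,0,1],"delta_rot": [0,0,0]},{"dp": [-1,0,1],"delta_rot": [0,0,0]}]}}

```text
time_s: 50.62
ee_pos: [292.9, -56.8, 205.7]
tcp_rot: [[0.001, 0.059, 0.998], [-0.0, 0.998, -0.059], [-1.0, -0.0, 0.001]]
wrist_force: [0.2, -0.4, 0.0]
opening: 43.0
```

```bash
python3 - <<'E'
from h import *
to(443.8,-57,55,86.6); bowl('b8',56); bis('b8x')
for n in 'ts':
    c=np.load(f'b8{n}.npz'); im=c['image']; im=im[120:280,110:320] if n=='t' else im[130:320,180:360]
    cv2.imwrite(f'pics/b8{n}.png',cv2.resize(im,None,fx=3.7 if n=='t' else 3,fy=3.7 if n=='t' else 3,interpolation=cv2.INTER_CUBIC))
Q=cloud(c)
c=np.load('b8t.npz');P=cloud(c);im=c['image']
red=((im[...,2]>130)&(im[...,1]<60)&(im[...,0]<60));q=P[red&(P[...,2]>165)&(P[...,2]<205)]; print('paddle',cv2.minAreaRect(q[:,:2].astype(np.float32)))
q=P[(abs(P[...,0]-679)<18)&(abs(P[...,1]+197)<12)&(P[...,2]>40)]; print('biscuit top z',np.median(q[:,2]),len(q))
for s in (-1,0,1):
  r=P[(abs(P[...,0]-679)<12)&(abs(P[...,1]+197-10*s)<5)&(P[...,2]>40)]; print(s,r[:,2].mean().round(1))
print(np.round(P[204,88],0))
E
```

```text
t 50.6167 at [292.9 -56.8 205.7] yaw 86.6 open 43.0 F [ 0.2 -0.4  0. ] j6 -7.6 dp [ 1.0061e+00 -1.0000e-03 -1.0044e+00] rot -0.0000
top bowl 98 [548.8 -64.8] ztop 56.6 cost 0.91
side bowl 71 [551.5 -61.6] ztop 57.6 cost 0.79
bis [311 147  11   8  73] [ 460.3 -401.    21.1] medz 23.9
bis [249 166  13   9  93] [ 679.  -196.5   67.1] medz 67.6
paddle ((645.5218505859375, 147.0690460205078), (8.823714256286621, 51.630836486816406), 27.143630981445312)
biscuit top z 65.69327822398009 110
-1 66.2
0 65.3
1 66.8
[596. 388. 110.]
```

View pics/b8t.png

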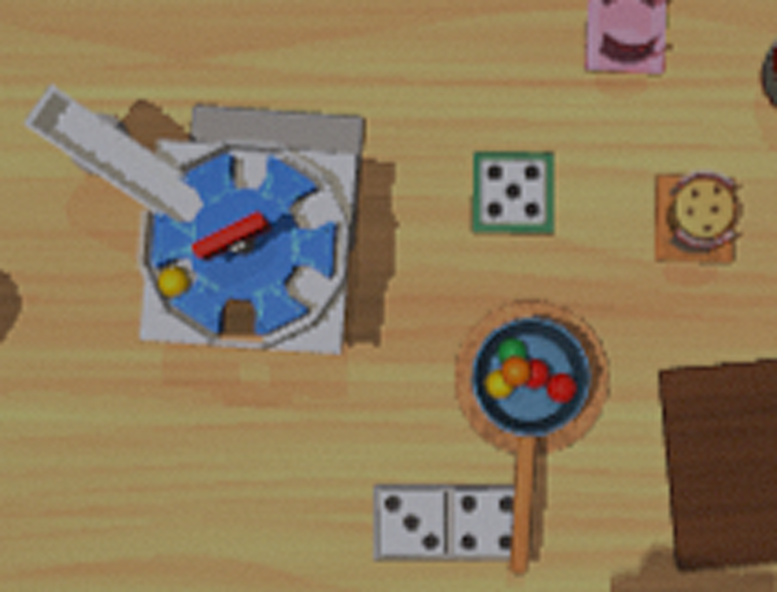

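View pics/b8s.png

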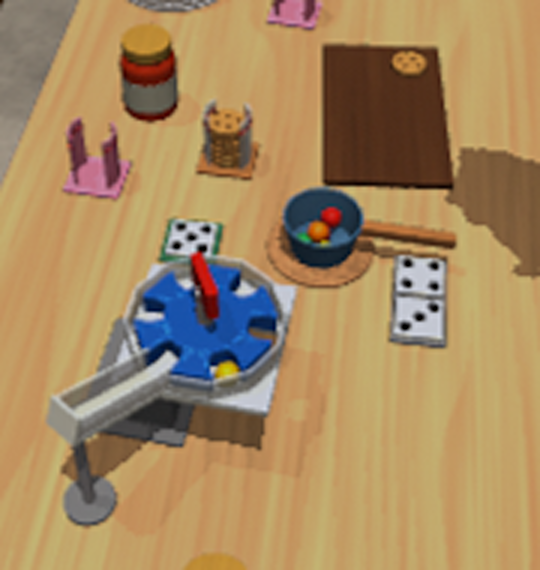

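```bash
python3 -c "
from bench import job
print(job.sign_off())"
```

```text
the job is handed in; nothing more can be done
None
```

The order is made up and handed in, with the clock at about 51 s of the 208 s allowed; the hand-in reports no verdict.

- **Sweets:** The tile on the green stand shows 5 dots. I stood the bowl under the drop hole, about 2 mm off by camera, and turned the knob five clicks. Five sweets fell in and the sixth stayed in the wheel. The paddle ended at 27.1° in the picture against 27° expected for five clicks, well inside the 0.16 rad limit.
- **Bowl:** It stands upright on the cork mat, within about 4 mm of the middle, with all five sweets in it.
- **Biscuits:** Two were already in the tube, so I added four from the board. The top one lies flat at about 66 mm, level with the red line, and one biscuit is left on the board.
- **Jar and robot:** The amber jar is within about 1 mm of where it started. The arm had let go and moved clear before hand-in.

Two things did not go to plan or agree:
- **Knob grip:** My first grip closed too low (about 16 mm opening, most likely on the collar under the paddle). I let go before turning and gripped 9 mm higher.
- **Cameras:** The two cameras differ by 3–4 mm sideways, so positions are good to a few millimetres.

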